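# Number the cartons, pack them and clip the tub shut

### The arm

A 6-joint arm with a two-finger parallel gripper is mounted at the origin on the work surface. World frame = base frame: x ahead of the robot, y to its left, z up, the work surface at z = 0. Lengths are in mm, angles in degrees, forces in N, time in s.
With the tool pointing down it reaches from about 300 to 850 mm from the base axis. Payload 4.2 kg.
Tool frame: the origin (TCP) lies midway between the tips of the shut fingers; the grasp point (between the pads) lies 19 mm behind it (env.tcp_to_grasp is the distance from the TCP to the grasp point, in mm); z points along the fingers, x is the direction in which the jaws open and shut, and the axes are right-handed (so a half turn about z gives the same grasp; the last joint's range is limited). The gripper opens to 91 mm and grips with 3 to 60 N. Pads are 32 mm wide; open, the fingers measure 118 mm over their backs; the gripper's body (76 mm by 178 mm) begins 60 mm behind the grasp point.
Start: joints at [63.77, 18.312, 89.639, -0, 72.044, -1.146], TCP at [243.774, 520.785, 213.976] pointing down, gripper open.
Joint ranges: [-177.97, 177.97], [-48.28, 115.42], [12.27, 149.76], [-77.06, 257.06], [2.81, 150.46], [-146.56, 146.56]. Speed limits (degrees/s): [147.25, 147.25, 180, 180, 180, 180].

### API

Orientations are given as [roll, pitch, yaw] about the fixed x, y, z axes, in that order (R = Rz(yaw) Ry(pitch) Rx(roll)).
In Python, from workcell import env gives the robot as it stands.
- The arm moves only by the tool drive_tool, never from a script. Its argument "motion" is a list of rows, each a list of 2 entries, a list of its own where there are three numbers: the shift along the world's x, y, z in m, then the turn, a rotation vector about the world's x, y, z in rad. In form: [[[dx, dy, dz], [wx, wy, wz]], ...]. A call has exactly 10 rows; each row shifts and turns the commanded pose from where the row before left it; what a row does not reach is not made up. A row lasts 1/12 s, in which the tool goes at most 41.7 mm and 7.16 degrees, less where a joint would pass 70% of its speed; a pose out of reach is approached as far as the arm can. A call is refused whole if a number of a shift passes 0.0417 or a number of a turn 0.125, either way. A call with a gripper value outside its range is refused whole. "claw" is the opening, from 0 (shut) to 1 (fully open), set as the call begins (left out, the last holds). The fingers move at their own pace and stop on an object; "force" is the grip in N (left out, the last holds). Time passes only in rows, so rows that do not move let the fingers close, or fill a call up. It gives the time, the measured TCP pose, the force and the opening at its end, in the units of the state.
- env.state(): the state, without advancing time (a new reading comes with each control period).
- env.grab_frame(name): name is "scene" or "top" or "wrist"; returns the picture (384x512x3 uint8, red, green, blue); there is no depth.
- env.camera_params(name): a dict with "fov_y" (degrees; the focal length in pixels is half the picture's height over the tangent of half this angle, whatever the lens; pixels are square), "cx", "cy" (the principal point, pixels), "k1" (the pictures are not rectified: a ray, as slopes to the right and down, at radius r is drawn at 1 + k1 r^2 times it, then the intrinsics apply), "pose" (4x4, takes a point from camera to world coordinates). Camera axes: x right, y down, z forward; pixel columns grow to the right and rows downward; lengths in mm; the calibration is good to about 2 mm. A picture is of the moment at which its call begins: read the wrist's pose just before it. camera_params takes no time and is no camera call; for the wrist camera it gives the pose at the moment of the call.
- env.job_done(): hands the job in, once; it reports no verdict.
The state is a dict: "time_s": time; "qpos": joint angles; "qvel": joint speeds; "effort": joint torques, N m; "ee_pos": TCP position; "ee_rot": TCP orientation; "force": force on the tool from outside, world axes, zero at the start; "torque": the same for the moment, N m; "gripper_width": finger opening in mm.
Only numpy, scipy, OpenCV 4.12 (cv2) and the standard library are available. Lean on these libraries where they do the work, as an engineer would, in place of code of your own. Each camera call takes 0.05 s, during which the arm holds its last target.

### The job

Take the dust cover off the base marker, then pick up each carton and press it, upright and centred, on the marker's sprung plate until the plate is fully down; the marker moves on one number at each press, so go from the tallest carton to the shortest. Stand all the numbered cartons upright in the tub, shut the lid, snap its clip down over the tub's lip, and put the cover back on the marker. Do not shove the tape, the pens or the pile of blanks about.

Things in the scene. Friction and masses are not known exactly. Their poses are not given: they have to be found in the camera images.
- carton_1_mid (a point): the tallest size of kraft carton: closed rigid box 92 mm long (its x) by 64 mm wide (its y) by 96 mm high (its z), 80 to 340 g, standing on its base on the table; plain brown with a blank white label on one long side. The point is its centre, half-way up. Not every size is there every time (None from the start: absent).
- carton_2_mid (a point): the second tallest size of kraft carton: closed rigid box 84 mm long (its x) by 58 mm wide (its y) by 84 mm high (its z), 80 to 340 g, standing on its base on the table; plain brown with a blank white label on one long side. The point is its centre, half-way up. Not every size is there every time (None from the start: absent).
- carton_3_mid (a point): the third tallest size of kraft carton: closed rigid box 76 mm long (its x) by 52 mm wide (its y) by 72 mm high (its z), 80 to 340 g, standing on its base on the table; plain brown with a blank white label on one long side. The point is its centre, half-way up. Not every size is there every time (None from the start: absent).
- carton_4_mid (a point): the shortest size of kraft carton: closed rigid box 68 mm long (its x) by 46 mm wide (its y) by 60 mm high (its z), 80 to 340 g, standing on its base on the table; plain brown with a blank white label on one long side. The point is its centre, half-way up. Not every size is there every time (None from the start: absent).
- marker: base marker, fixed: an upturned numbering stamp in a grey housing 112 x 84 mm (x by y), 48 mm high in all, on a dark steel plinth 150 x 120 x 14 mm. A bright sprung plate 84 x 60 mm on guide pins stands on top. Origin: centre of the plinth's underside, on the table; z up.
- pad_top (a point): centre of the top face of the marker's sprung plate; 62 mm above the table when it is up, 50 mm when fully down.
- marker_pad (a joint): travel of the sprung plate, m: 0 up, 0.012 fully down; about 4 N starts it and 12 N holds it fully down; it springs up again.
- cover_grip (a point): marker's lift-off dust cover: grey open-bottomed shell 130 x 102 x 56 mm, walls 4 mm, 160 g, with a black grip rib on top 70 mm long (its x), 16 mm wide (its y), 34 mm high. At the start it stands over the housing, rim on the plinth, 5 mm play all round, its x along the marker's x. The point is the middle of the rib, 73 mm above the cover's rim, 87 mm above the table when on the marker.
- tub: blue tub, fixed, 310 mm long (its x) by 210 mm wide (its y) by 105 mm high outside, walls 4 mm, floor 5 mm, inside 302 x 202 mm. The lid is hinged along its +y long side, the clip's lip is at the middle of its -y long side. Origin: centre of its underside, on the table; z up.
- lid (a joint): angle of the tub's lid, rad: 0 shut on the rim, about 1.57 standing upright, 1.9 fully open. White plate 326 mm long by 226 mm by 7 mm. The hinge is stiff: the lid stays at whatever angle it is left, and needs 1 to 3 N at its free edge to swing it down.
- lid_hinge (a point): middle of the lid's hinge line: in the tub's frame 113 mm to +y and 109 mm up; the hinge line runs along the tub's x.
- lid_edge (a point): middle of the lid's free edge, in mid-thickness, 226 mm from the hinge line; when shut it lies over the tub's -y side.
- clip (a joint): angle of the grey snap clip on the lid's free edge, rad: 0 open (straight out in the lid's plane), 1.571 closed (with the lid shut: down flat outside the tub, its nose hooked under the tub's lip). An over-centre spring holds it at either end; dead point near 0.79; 7 to 10 N near its tip pushes it over. If closed first, its nose meets the lip and keeps the lid from shutting.
- clip_hinge (a point): middle of the clip's hinge line, 4 mm beyond the lid's free edge. The clip is a plate 80 mm long along the edge and reaches 46 mm out from this line, 4 mm thick.
- clip_tip (a point): middle of the clip's outer edge, 46 mm from its hinge line.
- tape_roll: bystander: roll of brown tape lying flat, 90 mm across, 48 mm high. Origin: centre of its underside.
- pen_pot: bystander: white pot with pens, 72 mm across, 95 mm high. Origin: centre of its underside.
- blanks: bystander: pile of flat kraft blanks, 130 x 95 x 36 mm. Origin: centre of its underside.
Not all that is in view belongs to the job. What is shaped like the part that bears carton_2_mid but red is not meant.

How it is judged (in metres and radians):
On the way, in this order (a step that is already met when the one before it is completed fails the run):
1. carton 1 (the tallest size), held upright over the middle of the sprung plate, presses it fully down (at least 11 of 12 mm) (height (world z) of carton_1_mid below 0.099 m and contact force between carton_1 and marker_pad above 4 N and contact force between carton_1 and the fingers above 1 N and horizontal distance between carton_1_mid and pad_top below 0.02 m and angle between carton_1_mid's own z axis and vertical below 0.15 rad), for 0.2 s.
2. carton 2 (the second tallest size), held upright over the middle of the sprung plate, presses it fully down (at least 11 of 12 mm) (height (world z) of carton_2_mid below 0.093 m and contact force between carton_2 and marker_pad above 4 N and contact force between carton_2 and the fingers above 1 N and horizontal distance between carton_2_mid and pad_top below 0.02 m and angle between carton_2_mid's own z axis and vertical below 0.15 rad), for 0.2 s.
3. carton 3 (the third tallest size), held upright over the middle of the sprung plate, presses it fully down (at least 11 of 12 mm) (height (world z) of carton_3_mid below 0.087 m and contact force between carton_3 and marker_pad above 4 N and contact force between carton_3 and the fingers above 1 N and horizontal distance between carton_3_mid and pad_top below 0.02 m and angle between carton_3_mid's own z axis and vertical below 0.15 rad), for 0.2 s.
4. carton 4 (the shortest size), held upright over the middle of the sprung plate, presses it fully down (at least 11 of 12 mm) (height (world z) of carton_4_mid below 0.081 m and contact force between carton_4 and marker_pad above 4 N and contact force between carton_4 and the fingers above 1 N and horizontal distance between carton_4_mid and pad_top below 0.02 m and angle between carton_4_mid's own z axis and vertical below 0.15 rad), for 0.2 s.
At the end, for the whole second after the job is handed in: Each carton has pressed the plate 11 of its 12 mm down for 0.2 s, within 20 mm of its centre, tallest first; all stand upright (0.15 rad) on the tub's floor; lid below 0.03 rad, clip above 1.45 rad; cover level on the plinth, within 12 mm of the marker's centre, at rest (x of carton_1_mid in the frame of tub between -0.151 and 0.151 m and y of carton_1_mid in the frame of tub between -0.101 and 0.101 m and height (world z) of carton_1_mid below 0.06 m and angle between each of carton_1_mid, carton_2_mid, carton_3_mid, carton_4_mid's own z axis and vertical below 0.15 rad and x of carton_2_mid in the frame of tub between -0.151 and 0.151 m and y of carton_2_mid in the frame of tub between -0.101 and 0.101 m and height (world z) of carton_2_mid below 0.054 m and x of carton_3_mid in the frame of tub between -0.151 and 0.151 m and y of carton_3_mid in the frame of tub between -0.101 and 0.101 m and height (world z) of carton_3_mid below 0.048 m and x of carton_4_mid in the frame of tub between -0.151 and 0.151 m and y of carton_4_mid in the frame of tub between -0.101 and 0.101 m and height (world z) of carton_4_mid below 0.042 m and value of joint lid below 0.03 rad and value of joint clip above 1.45 rad and horizontal distance between cover_grip and marker below 0.012 m and height (world z) of cover_grip between 0.082 and 0.092 m and angle between cover_grip's own z axis and vertical below 0.06 rad and linear speed of cover below 0.02 m/s); the robot touches nothing.
It fails at once if the tape roll is shoved more than 30 mm (distance of tape_roll from where it was at the start of the episode above 0.03 m).
It fails at once if the pen pot is shoved more than 30 mm (distance of pen_pot from where it was at the start of the episode above 0.03 m).
It fails at once if the pile of blanks is shoved more than 30 mm (distance of blanks from where it was at the start of the episode above 0.03 m).
Of carton_1, carton_2, carton_3, carton_4 only 2 to 4 are there at a start; the rules pass over those that are not, and their reading is None.
At some moment in a run one of carton_1, carton_2, carton_3, carton_4 may be knocked a few centimetres aside while the robot is not near it.
It also fails if it takes over 210 s, if anything falls off the work surface, if the arm or the gripper's body presses on something with over 40 N, if the wrist force passes 120 N, or if a joint passes its speed limit or range.

## Working session

There is one attempt and no reset: what is moved stays moved. The work goes in short steps, Python scripts to look and compute and a tool call to move; the robot and the scene stay as the last step left them, time stands still between calls to the robot, and variables do not carry over. Pictures are saved under pics/ and viewed, and the job is handed in when it is done.

Besides the shell and the picture viewer there is one more tool, called as a command line: name --argument value ..., lists and objects as JSON in quotes. drive_tool: Moves the arm, as the interface text tells. Its arguments: {"type":"object","properties":{"motion":{"type":"array","items":{"type":"array"}},"claw":{"type":"number"},"force":{"type":"number"}},"required":["motion"]}

```bash
ls; mkdir -p pics; cat > h.py <<'E'
import numpy as np, cv2
from workcell import env
def snap(n,f):
    p=env.camera_params(n); im=env.grab_frame(n); cv2.imwrite('pics/'+f,cv2.cvtColor(im,cv2.COLOR_RGB2BGR)); return im,p
def K(p):
    f=192/np.tan(np.radians(p['fov_y'])/2); return f
def pix2(p,u,v,z):
    f=K(p); d=np.array([(u-p['cx'])/f,(v-p['cy'])/f]); rd=np.hypot(*d); r=rd
    for _ in range(30): r=rd/(1+p['k1']*r*r)
    d=d*(r/rd if rd>0 else 1)
    T=np.array(p['pose']); w=T[:3,:3]@np.array([d[0],d[1],1]); o=T[:3,3]
    return o+w*(z-o[2])/w[2]
def proj(p,X):
    T=np.array(p['pose']); c=T[:3,:3].T@(np.array(X,float)-T[:3,3]); s=c[:2]/c[2]; s=s*(1+p['k1']*(s@s)); return s*K(p)+[p['cx'],p['cy']]
def st():
    s=env.state(); print(s['time_s'],np.round(s['ee_pos'],1),np.round(s['ee_rot'],2),np.round(s['force'],1),s['gripper_width'],np.round(s['qpos'],1))
E
python3 - <<'E'
from h import *
for n in('scene','top','wrist'):
    im,p=snap(n,n+'0.png'); print(n,p)
st()
E
```

```text
pics
scene {'fov_y': 52.42415363855441, 'cx': 256.6030875116666, 'cy': 194.43458370593035, 'k1': 0.0018525979531474393, 'pose': array([[ 6.32274306e-01,  4.73672203e-01, -6.13077358e-01,
         1.21760544e+03],
       [ 7.74560231e-01, -4.03738062e-01,  4.86879888e-01,
        -4.73616457e+02],
       [-1.69011956e-02, -7.82706983e-01, -6.22160854e-01,
         7.20257128e+02],
       [ 0.00000000e+00,  0.00000000e+00,  0.00000000e+00,
         1.00000000e+00]])}
top {'fov_y': 49.98852509825321, 'cx': 260.60125584995194, 'cy': 193.55656164150787, 'k1': 0.01057443832931168, 'pose': array([[-1.09999435e-02, -9.97061616e-01,  7.58098613e-02,
         5.36607695e+02],
       [-9.99604003e-01,  1.29283602e-02,  2.49939008e-02,
         4.15754474e+00],
       [-2.59005563e-02, -7.55049093e-02, -9.96808994e-01,
         1.25782333e+03],
       [ 0.00000000e+00,  0.00000000e+00,  0.00000000e+00,
         1.00000000e+00]])}
wrist {'fov_y': 66.58569650853687, 'cx': 254.8105148380167, 'cy': 192.27128105963064, 'k1': -0.02647374210475266, 'pose': array([[ 4.23667738e-01,  8.75585957e-01,  2.32066541e-01,
         1.78030862e+02],
       [ 9.05816393e-01, -4.09097414e-01, -1.10163368e-01,
         5.50907337e+02],
       [-1.51967660e-03,  2.56882342e-01, -9.66441490e-01,
         3.83470561e+02],
       [ 0.00000000e+00,  0.00000000e+00,  0.00000000e+00,
         1.00000000e+00]])}
0.15 [243.6 520.4 213.3] [1.800e+02 8.000e-02 6.492e+01] [-0.4 -0.5 -0.2] 91.27296625056522 [63.8 18.3 89.7 -0.  72.  -1.1]
```

View pics/scene0.png

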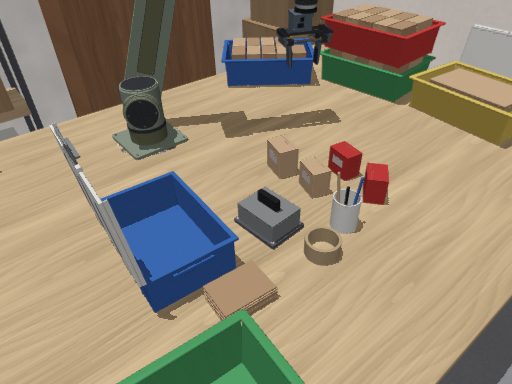

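View pics/top0.png

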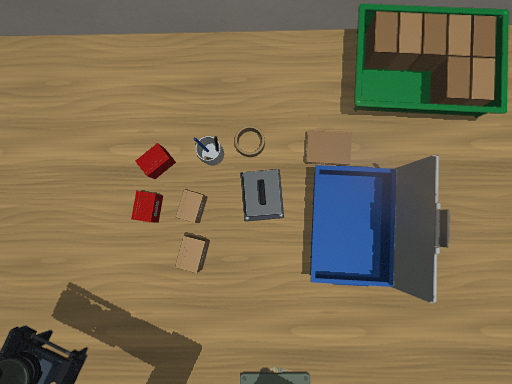

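View pics/wrist0.png

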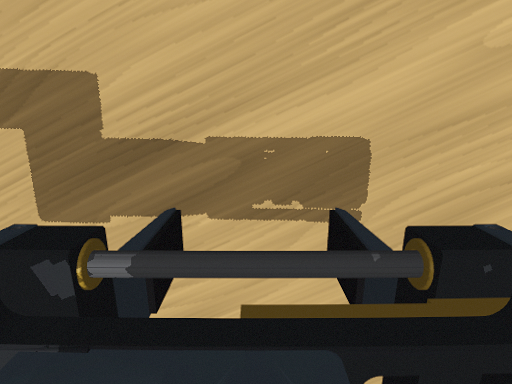

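The scene shows two kraft cartons (top px ~(191,205) and (193,252)), two red decoys, the covered marker (262,194), and the tub at right with its lid open and the clip out (443,228). I'll zoom in on both views.

```bash
python3 - <<'E'
import cv2
a=cv2.imread('pics/top0.png')
cv2.imwrite('pics/t1.png',cv2.resize(a[125:285,120:300],None,fx=4.4,fy=3.75*4.4/4.4*1.0 and 3.7,interpolation=cv2.INTER_CUBIC) if 0 else cv2.resize(a[130:280,125:305],None,fx=4,fy=4,interpolation=cv2.INTER_CUBIC))
cv2.imwrite('pics/t2.png',cv2.resize(a[145:305,295:465],None,fx=3.7,fy=3.7,interpolation=cv2.INTER_CUBIC))
b=cv2.imread('pics/scene0.png')
cv2.imwrite('pics/s1.png',cv2.resize(b[125:275,225:405],None,fx=4,fy=4,interpolation=cv2.INTER_CUBIC))
E
```

```text
(no output)
```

View pics/t1.png

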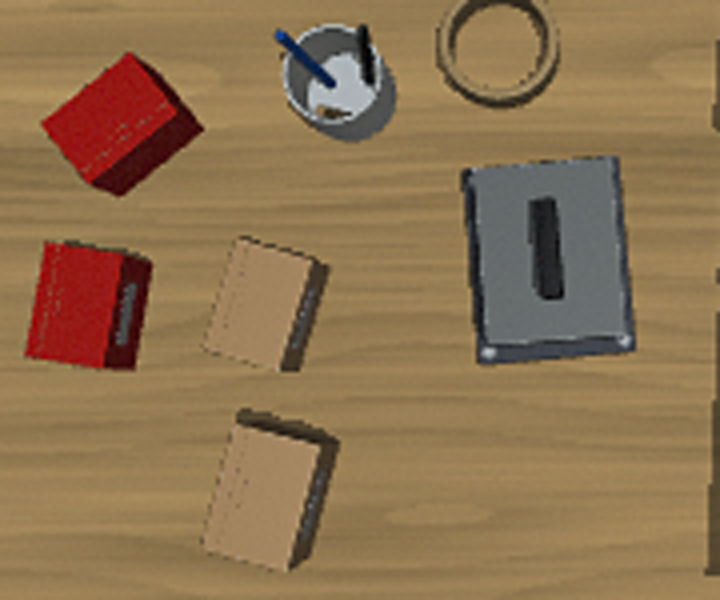

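View pics/t2.png

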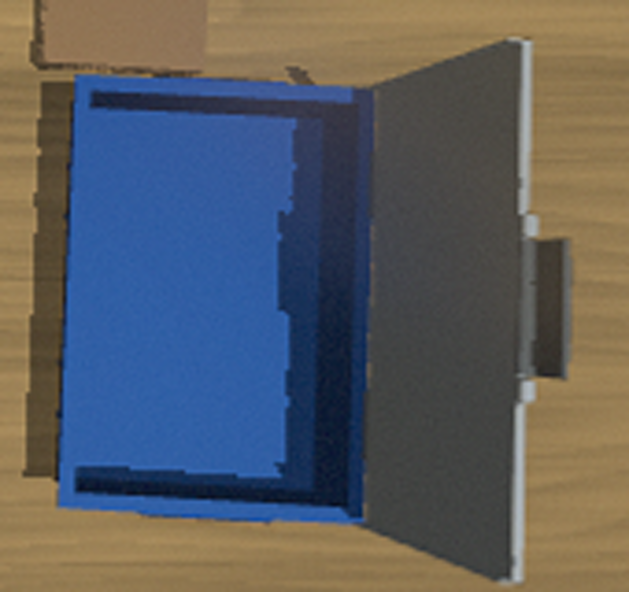

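View pics/s1.png

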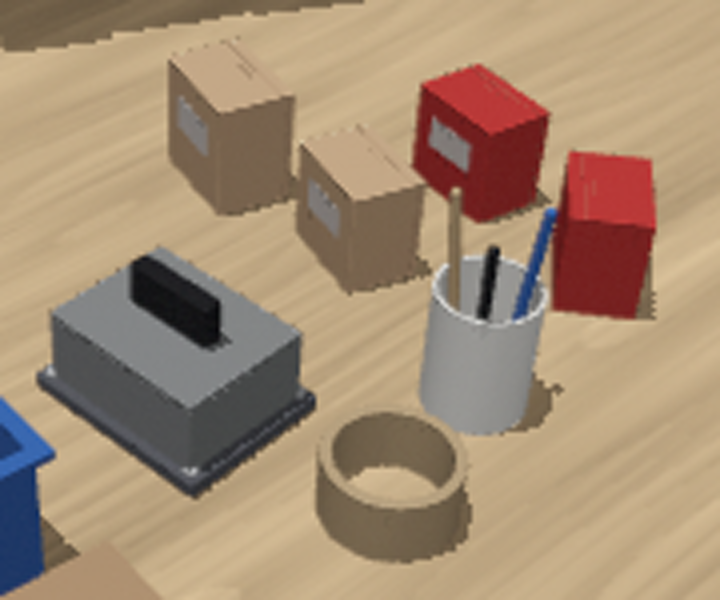

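```bash
cat > fit.py <<'E'
from h import *
from scipy.optimize import least_squares
S={1:(92,64,96),2:(84,58,84),3:(76,52,72),4:(68,46,60)}
def corners(s,x,y,a):
    L,W,H=s;c,n=np.cos(a),np.sin(a)
    return np.array([[x+c*i*L/2-n*j*W/2,y+n*i*L/2+c*j*W/2,z] for z in(H,0) for i,j in((1,1),(1,-1),(-1,-1),(-1,1))])
def fit(obs,x0,fixed=None):
    for k,s in S.items():
        f=lambda q:np.concatenate([(proj(p,corners(s,*q)[i])-uv) for p,i,uv in obs])
        r=least_squares(f,x0); print(k,np.round(r.x,3),np.degrees(r.x[2]).round(1),'rms',np.sqrt(np.mean(r.fun**2)).round(2))
E
python3 - <<'E'
from fit import *
t=env.camera_params('top');s=env.camera_params('scene')
T=lambda u,v:np.array([u/4+125,v/4+130]); C=lambda u,v:np.array([u/4+225,v/4+125])
# corner idx: 0 (+x,+y) top-left in top view ;1 (+x,-y) TR;2 (-x,-y) BR;3 (-x,+y) BL
# print z hyp
for nm,tt,ss in (('A',[(240,420),(322,442),(290,572),(203,543)],{3:(168+0,60)}),('B',[(240,237),(313,260),(282,370),(204,346)],{})):
    for h in(96,84,72,60):
        P=np.array([pix2(t,*T(*q),h)[:2] for q in tt]); print(nm,h,P.mean(0).round(1),[np.linalg.norm(P[i]-P[i-1]).round(1) for i in range(4)])
sA={2:(215,112),6:(222,213),3:(168,60),7:(172,155),0:(237,40),1:(294,95),5:(290,200)}
sB={2:(345,200),6:(352,292),3:(300,142),7:(298,232),0:(358,126),1:(424,185),5:(417,277)}
for tt,ss,x0 in(([(240,420),(322,442),(290,572),(203,543)],sA,(400,150,-.2)),([(240,237),(313,260),(282,370),(204,346)],sB,(500,150,-.2))):
    ob=[(t,i,T(*q)) for i,q in enumerate(tt)]; print('top');fit(ob,x0)
    print([np.round(proj(s,corners(S[2],*x0)[i])) for i in range(4)])
    ob+=[(s,i,C(*q)) for i,q in ss.items()]; print('both');fit(ob,x0)
# marker: plinth corners z=14, cover top corners z=14+56=70
print('plinth',[pix2(t,*T(*q),14).round(1)[:2] for q in((462,170),(620,157),(635,350),(478,364))])
print('covtop',[pix2(t,*T(*q),70).round(1)[:2] for q in((472,170),(613,160),(630,334),(485,345))])
print('rib',[pix2(t,*T(*q),104).round(1)[:2] for q in((530,200),(555,199),(564,298),(537,300))])
U=lambda u,v:(u/3.7+295,v/3.7+145)
print('tubrim',[pix2(t,*U(*q),105).round(1)[:2] for q in((75,75),(372,88),(362,522),(57,507))])
E
```

```text
A 96 [458.6 230.9] [np.float64(89.4), np.float64(60.2), np.float64(92.9), np.float64(64.6)]
A 84 [457.8 233.3] [np.float64(90.3), np.float64(60.8), np.float64(93.9), np.float64(65.3)]
A 72 [456.9 235.6] [np.float64(91.2), np.float64(61.4), np.float64(94.9), np.float64(66.0)]
A 60 [456.1 238. ] [np.float64(92.1), np.float64(62.0), np.float64(95.8), np.float64(66.7)]
B 96 [592.8 234.1] [np.float64(81.2), np.float64(54.8), np.float64(80.7), np.float64(58.2)]
B 84 [593.4 236.5] [np.float64(82.0), np.float64(55.4), np.float64(81.5), np.float64(58.8)]
B 72 [594.  238.8] [np.float64(82.9), np.float64(55.9), np.float64(82.4), np.float64(59.4)]
B 60 [594.6 241.2] [np.float64(83.7), np.float64(56.5), np.float64(83.2), np.float64(60.0)]
top
1 [ 4.58566e+02  2.30941e+02 -2.78000e-01] -15.9 rms 0.47
2 [ 4.57703e+02  2.33278e+02 -2.78000e-01] -15.9 rms 1.26
3 [ 4.56848e+02  2.35616e+02 -2.78000e-01] -15.9 rms 2.59
4 [ 4.56003e+02  2.37956e+02 -2.78000e-01] -15.9 rms 3.92
[array([264., 153.]), array([247., 158.]), array([235., 145.]), array([251., 140.])]
both
1 [4.63491e+02 2.34718e+02 3.04000e-01
[... 424 characters left out ...]
6., 167.]), array([269., 172.]), array([255., 158.]), array([272., 153.])]
both
1 [6.00990e+02 2.35778e+02 3.82000e-01] 21.9 rms 9.55
2 [5.98692e+02 2.39123e+02 4.03000e-01] 23.1 rms 8.82
3 [5.96328e+02 2.42499e+02 4.22000e-01] 24.2 rms 8.41
4 [5.93900e+02 2.45906e+02 4.40000e-01] 25.2 rms 8.34
plinth [array([696.3,  95.9]), array([704.5, -24.4]), array([558. , -33.6]), array([548.8,  84.9])]
covtop [array([689. ,  84.5]), array([694.8, -18.1]), array([568.6, -28.5]), array([561.9,  76.1])]
rib [array([662.8,  41.4]), array([663.2,  23.8]), array([593.4,  18.3]), array([592.2,  37.2])]
tubrim [array([ 702.1, -121.6]), array([ 688.8, -344.8]), array([ 365.9, -325.8]), array([ 378.3, -101.4])]
```

```bash
cat > ov.py <<'E'
from fit import *
def box(x,y,a,L,W,z0,z1,cx=0,cy=0):
    c,n=np.cos(a),np.sin(a);P=[]
    for z in(z1,z0):
        for i,j in((1,1),(1,-1),(-1,-1),(-1,1)):
            u=cx+i*L/2;v=cy+j*W/2;P.append([x+c*u-n*v,y+n*u+c*v,z])
    return np.array(P)
def draw(img,p,B,col,sc,off):
    q=[tuple(int(round(w)) for w in (proj(p,b)-off+.5)*sc) for b in B]
    for i in range(4):
        for a,b in((i,(i+1)%4),(i+4,(i+1)%4+4),(i,i+4)): cv2.line(img,q[a],q[b],col,1,cv2.LINE_AA)
def overlay(n,src,boxes,roi,sc,out):
    p=env.camera_params(n) if isinstance(n,str) else n
    a=cv2.imread('pics/'+src);x0,y0,x1,y1=roi
    b=cv2.resize(a[y0:y1,x0:x1],None,fx=sc,fy=sc,interpolation=cv2.INTER_CUBIC)
    for B,c in boxes: draw(b,p,B,c,sc,np.array([x0,y0]))
    cv2.imwrite('pics/'+out,b)
E
python3 - <<'E'
from ov import *
r=np.radians
bx=[(box(458.6,231,r(-15.9),92,64,0,96),(0,255,0)),(box(593.4,236.5,r(-17.3),84,58,0,84),(0,255,0)),
(box(628,29.8,r(4),150,120,0,14),(0,255,255)),(box(628,29.8,r(4),130,102,14,70),(0,255,255)),(box(628,29.8,r(4),70,16,70,104),(0,0,255))]
tb=[(box(534,-223,r(176.5),310,210,0,105),(0,255,255)),(box(534,-223,r(176.5),302,202,5,105),(0,255,0))]
overlay('top','top0.png',bx,(125,130,305,280),4,'o1.png')
overlay('scene','scene0.png',bx,(225,125,405,275),4,'o2.png')
overlay('top','top0.png',tb,(295,145,465,305),4,'o3.png')
overlay('scene','scene0.png',tb,(40,115,240,315),3,'o4.png')
E
```

```text
(no output)
```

View pics/o1.png

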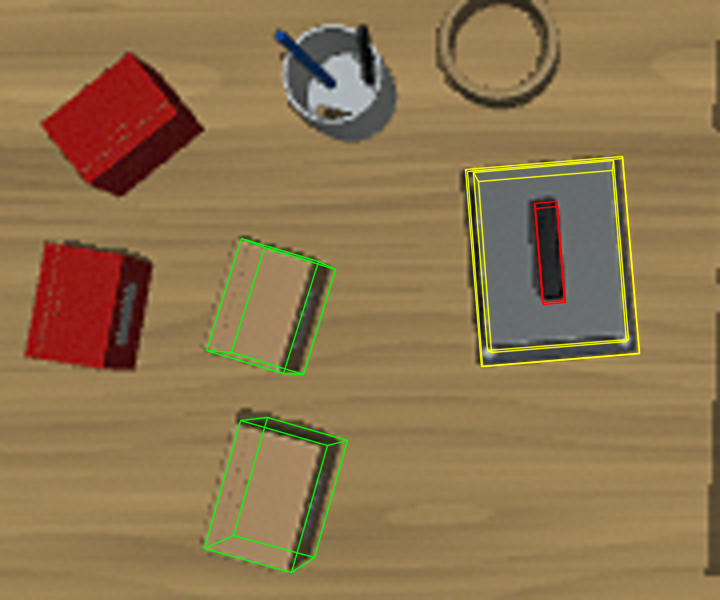

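View pics/o2.png

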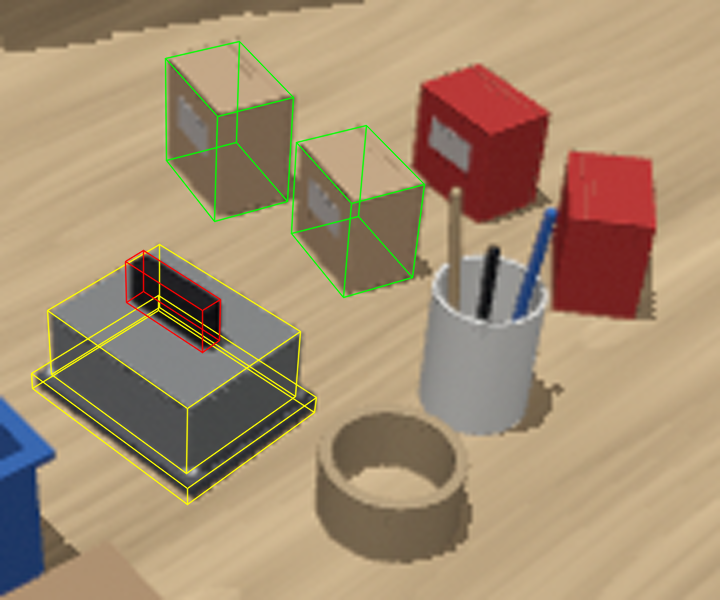

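View pics/o3.png

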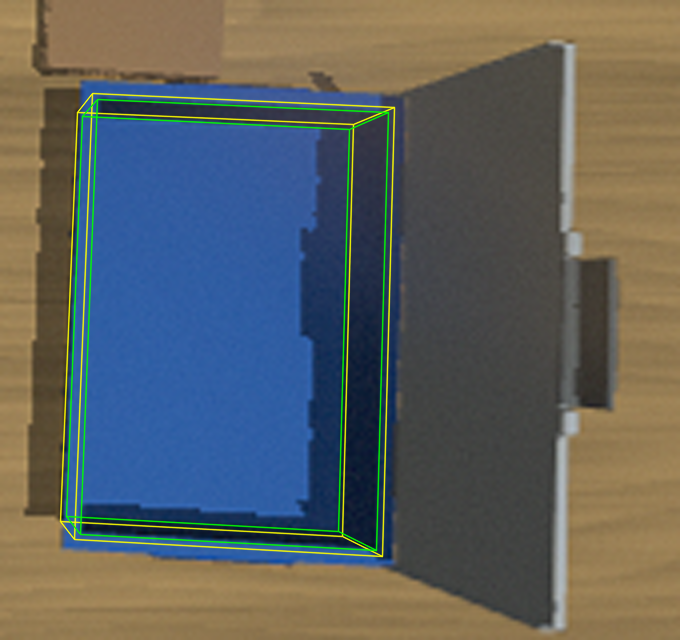

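View pics/o4.png

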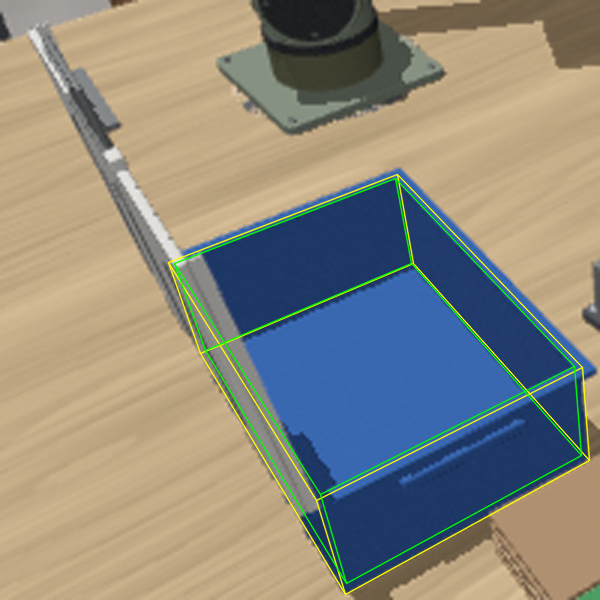

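Carton A has the carton 1 dimensions and stands at about (459.5, 232), yaw −16°. Carton B has the carton 2 dimensions and stands at about (594, 237), yaw −17°. The marker is at about (629, 30), yaw 4°, and the tub at about (535, −222), yaw 176.5°. I see no carton of size 3 or 4. I'll go to the cover first.

drive_tool --motion '[[[0.025, -0.032, 0], [0, 0, 0.05]], [[0.025, -0.032, 0], [0, 0, 0.05]], [[0.025, -0.032, 0], [0, 0, 0.05]], [[0.025, -0.032, 0], [0, 0, 0.05]], [[0.025, -0.032, 0], [0, 0, 0.05]], [[0.025, -0.032, 0], [0, 0, 0.05]], [[0.025, -0.032, 0], [0, 0, 0.05]], [[0.025, -0.032, 0], [0, 0, 0.05]], [[0.025, -0.032, 0], [0, 0, 0.05]], [[0.025, -0.032, 0], [0, 0, 0.05]]]' --claw 0.6

```text
time_s: 0.98
ee_pos: [494.5, 198.9, 213.9]
ee_rot: [-180.0, -0.0, 93.7]
force: [1.2, 1.0, 0.6]
gripper_width: 54.2
```

drive_tool --motion '[[[0.025, -0.032, 0], [0, 0, 0]], [[0.025, -0.032, 0], [0, 0, 0]], [[0.025, -0.032, 0], [0, 0, 0]], [[0.025, -0.032, 0], [0, 0, 0]], [[0.025, -0.032, 0], [0, 0, 0]], [[0.01, -0.01, -0.02], [0, 0, 0]], [[0, 0, -0.02], [0, 0, 0]], [[0, 0, 0], [0, 0, 0]], [[0, 0, 0], [0, 0, 0]], [[0, 0, 0], [0, 0, 0]]]'

```text
time_s: 1.82
ee_pos: [628.9, 31.3, 174.8]
ee_rot: [180.0, -0.0, 93.6]
force: [-0.3, -0.2, 0.7]
gripper_width: 54.9
```

```bash
python3 - <<'E'
from h import *
st(); snap('wrist','w1.png')
E
```

```text
1.8167 [628.9  31.3 174.8] [ 1.7996e+02 -1.0000e-02  9.3600e+01] [-0.3 -0.2  0.7] 54.87855759694512 [  1.8  24.6  85.6   0.   69.7 -91.8]
```

View pics/w1.png

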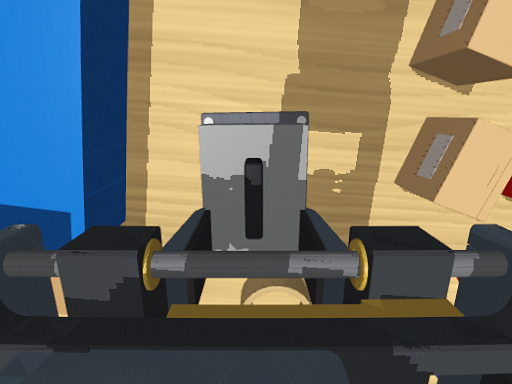

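The wrist view shows the rib (px 254, 200) centred between the fingers and aligned with them. I'll descend and grip.

drive_tool --motion '[[[0, 0, -0.02], [0, 0, 0]], [[0, 0, -0.02], [0, 0, 0]], [[0, 0, -0.02], [0, 0, 0]], [[0, 0, -0.02], [0, 0, 0]], [[0, 0, -0.018], [0, 0, 0]], [[0, 0, 0], [0, 0, 0]], [[0, 0, 0], [0, 0, 0]], [[0, 0, 0], [0, 0, 0]], [[0, 0, 0], [0, 0, 0]], [[0, 0, 0], [0, 0, 0]]]'

```text
time_s: 2.7
ee_pos: [629.8, 30.9, 77.7]
ee_rot: [179.8, 0.0, 93.6]
force: [-0.7, 0.4, -0.8]
gripper_width: 54.8
```

drive_tool --motion '[[[0, 0, 0], [0, 0, 0]], [[0, 0, 0], [0, 0, 0]], [[0, 0, 0], [0, 0, 0]], [[0, 0, 0], [0, 0, 0]], [[0, 0, 0], [0, 0, 0]], [[0, 0, 0], [0, 0, 0]], [[0, 0, 0], [0, 0, 0]], [[0, 0, 0], [0, 0, 0]], [[0, 0, 0], [0, 0, 0]], [[0, 0, 0], [0, 0, 0]]]' --claw 0 --force 30

```text
time_s: 3.53
ee_pos: [628.8, 30.7, 75.9]
ee_rot: [-180.0, 0.0, 93.6]
force: [0.1, -0.2, 0.0]
gripper_width: 15.6
```

drive_tool --motion '[[[0, 0, 0.01], [0, 0, 0]], [[0, 0, 0.01], [0, 0, 0]], [[0, 0, 0.01], [0, 0, 0]], [[0, 0, 0.02], [0, 0, 0]], [[0, 0, 0.03], [0, 0, 0]], [[0, 0, 0.03], [0, 0, 0]], [[0, 0, 0], [0, 0, 0]], [[0, 0, 0], [0, 0, 0]], [[0, 0, 0], [0, 0, 0]], [[0, 0, 0], [0, 0, 0]]]'

```text
time_s: 4.37
ee_pos: [627.8, 30.8, 184.8]
ee_rot: [-179.8, -0.0, 93.6]
force: [-0.3, 0.7, -2.3]
gripper_width: 15.6
```

```bash
python3 - <<'E'
from h import *
st(); snap('wrist','w2.png'); snap('scene','sc2.png')
E
```

```text
4.3667 [627.8  30.8 184.8] [-1.7984e+02 -1.0000e-02  9.3570e+01] [-0.3  0.7 -2.3] 15.57379736637072 [  1.8  24.3  84.7   0.   71.2 -91.8]
```

View pics/sc2.png

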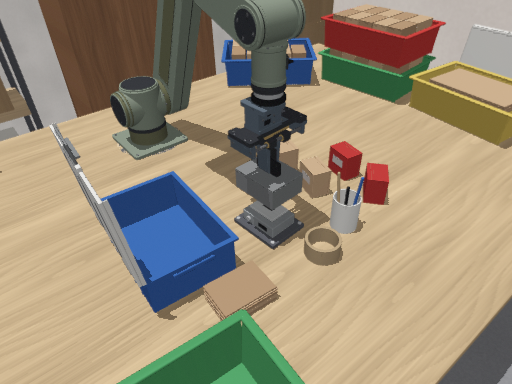

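View pics/w2.png

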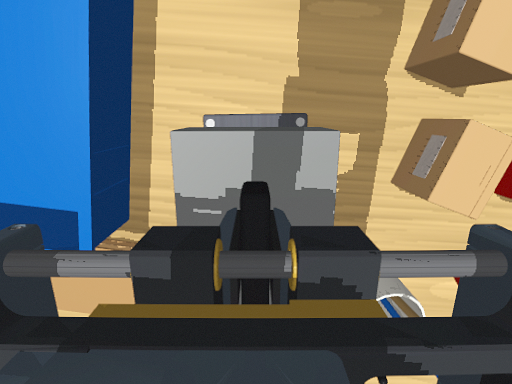

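The cover is held and clear of the marker. I'll set it down on free table at about (427, 41).

drive_tool --motion '[[[-0.02, 0.001, 0], [0, 0, 0]], [[-0.03, 0.001, 0], [0, 0, 0]], [[-0.03, 0.002, 0], [0, 0, 0]], [[-0.03, 0.002, 0], [0, 0, 0]], [[-0.03, 0.002, 0], [0, 0, 0]], [[-0.03, 0.002, -0.01], [0, 0, 0]], [[-0.03, 0, -0.02], [0, 0, 0]], [[0, 0, -0.03], [0, 0, 0]], [[0, 0, -0.03], [0, 0, 0]], [[0, 0, -0.015], [0, 0, 0]]]'

```text
time_s: 5.3
ee_pos: [425.8, 40.7, 78.2]
ee_rot: [-179.7, -0.0, 93.6]
force: [0.1, 0.2, -1.4]
gripper_width: 15.5
```

drive_tool --motion '[[[0, 0, -0.005], [0, 0, 0]], [[0, 0, -0.004], [0, 0, 0]], [[0, 0, -0.003], [0, 0, 0]], [[0, 0, -0.002], [0, 0, 0]], [[0, 0, 0], [0, 0, 0]], [[0, 0, 0], [0, 0, 0]], [[0, 0, 0], [0, 0, 0]], [[0, 0, 0], [0, 0, 0]], [[0, 0, 0], [0, 0, 0]], [[0, 0, 0], [0, 0, 0]]]'

```text
time_s: 6.13
ee_pos: [428.9, 40.8, 67.2]
ee_rot: [180.0, -0.0, 93.6]
force: [0.5, -0.7, -1.4]
gripper_width: 16.3
```

drive_tool --motion '[[[0, 0, -0.002], [0, 0, 0]], [[0, 0, -0.002], [0, 0, 0]], [[0, 0, -0.001], [0, 0, 0]], [[0, 0, -0.0005], [0, 0, 0]], [[0, 0, 0], [0, 0, 0]], [[0, 0, 0], [0, 0, 0]], [[0, 0, 0], [0, 0, 0]], [[0, 0, 0], [0, 0, 0]], [[0, 0, 0], [0, 0, 0]], [[0, 0, 0], [0, 0, 0]]]'

```text
time_s: 6.97
ee_pos: [428.6, 40.8, 61.9]
ee_rot: [-180.0, -0.0, 93.6]
force: [-2.6, -0.5, 5.7]
gripper_width: 15.8
```

drive_tool --motion '[[[0, 0, 0], [0, 0, 0]], [[0, 0, 0], [0, 0, 0]], [[0, 0, 0], [0, 0, 0]], [[0, 0, 0.01], [0, 0, 0]], [[0, 0, 0.02], [0, 0, 0]], [[0, 0, 0.04], [0, 0, 0]], [[0, 0, 0.04], [0, 0, 0]], [[0, 0, 0.04], [0, 0, 0]], [[0, 0, 0], [0, 0, 0]], [[0, 0, 0], [0, 0, 0]]]' --claw 0.5

```text
time_s: 7.8
ee_pos: [430.2, 40.9, 213.6]
ee_rot: [179.7, -0.0, 93.6]
force: [-0.6, 0.4, 0.8]
gripper_width: 45.4
```

```bash
python3 - <<'E'
from h import *
st(); snap('top','t3.png'); snap('scene','sc3.png')
E
```

```text
7.8 [430.2  40.9 213.6] [ 1.7967e+02 -1.0000e-02  9.3560e+01] [-0.6  0.4  0.8] 45.42944738793684 [  3.9   5.2 107.    0.   67.5 -89.7]
```

View pics/t3.png

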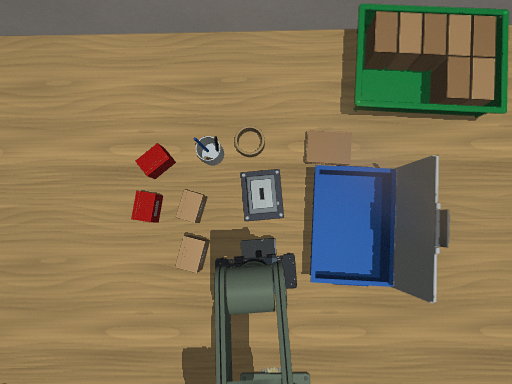

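View pics/sc3.png

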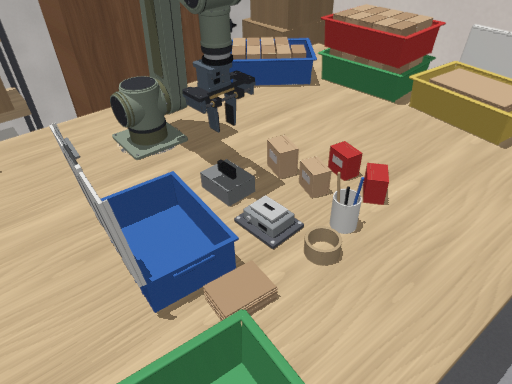

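The cover is on the table and the marker's bright plate is bare at top px (262,194). Next is carton 1.

drive_tool --motion '[[[0.003, 0.02, 0], [0, 0, -0.04]], [[0.003, 0.03, 0], [0, 0, -0.05]], [[0.004, 0.03, 0], [0, 0, -0.05]], [[0.004, 0.03, 0], [0, 0, -0.05]], [[0.004, 0.03, 0], [0, 0, -0.05]], [[0.004, 0.03, 0], [0, 0, -0.05]], [[0.004, 0.021, 0], [0, 0, -0.05]], [[0.003, 0, -0.02], [0, 0, 0]], [[0, 0, -0.02], [0, 0, 0]], [[0, 0, 0], [0, 0, 0]]]' --claw 1

```text
time_s: 8.73
ee_pos: [454.3, 230.6, 165.8]
ee_rot: [-179.5, 0.5, 74.1]
force: [-0.6, 0.0, -1.0]
gripper_width: 90.8
```

```bash
python3 - <<'E'
from ov import *
st(); im,p=snap('wrist','w4.png')
r=np.radians
overlay(p,'w4.png',[(box(459.5,232,r(-15.9),92,64,0,96),(0,255,0)),(box(594.3,237.4,r(-17.3),84,58,0,84),(0,255,0))],(0,0,512,384),1.5,'w4o.png')
E
```

```text
8.7333 [454.3 230.6 165.8] [-179.48    0.46   74.14] [-0.6  0.  -1. ] 90.82372971057025 [ 25.6  15.  101.9  -0.   63.9 -48.5]
```

View pics/w4o.png

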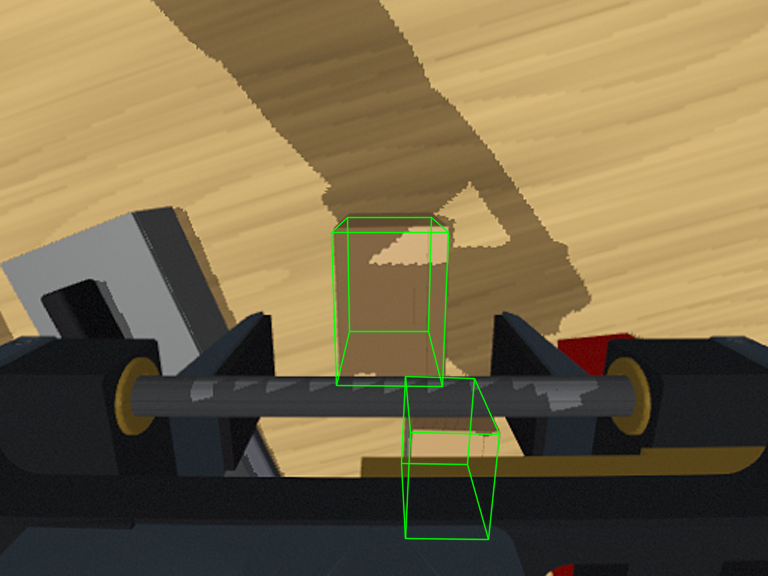

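The model overlays fit well, and the carton is centred between the fingers. I'll descend and grip.

drive_tool --motion '[[[0.002, 0, -0.01], [0, 0, 0]], [[0, 0, -0.02], [0, 0, 0]], [[0, 0, -0.02], [0, 0, 0]], [[0, 0, -0.02], [0, 0, 0]], [[0, 0, -0.02], [0, 0, 0]], [[0, 0, -0.015], [0, 0, 0]], [[0, 0, -0.01], [0, 0, 0]], [[0, 0, 0], [0, 0, 0]], [[0, 0, 0], [0, 0, 0]], [[0, 0, 0], [0, 0, 0]]]'

```text
time_s: 9.62
ee_pos: [460.7, 232.1, 57.5]
ee_rot: [179.9, -0.1, 74.1]
force: [0.2, -0.3, -0.7]
gripper_width: 91.2
```

drive_tool --motion '[[[0, 0, 0], [0, 0, 0]], [[0, 0, 0], [0, 0, 0]], [[0, 0, 0], [0, 0, 0]], [[0, 0, 0], [0, 0, 0]], [[0, 0, 0], [0, 0, 0]], [[0, 0, 0], [0, 0, 0]], [[0, 0, 0], [0, 0, 0]], [[0, 0, 0], [0, 0, 0]], [[0, 0, 0], [0, 0, 0]], [[0, 0, 0], [0, 0, 0]]]' --claw 0 --force 45

```text
time_s: 10.45
ee_pos: [460.5, 232.4, 57.0]
ee_rot: [179.9, -0.1, 74.1]
force: [1.6, 3.2, 5.2]
gripper_width: 63.4
```

```bash
python3 - <<'E'
from h import *
st(); snap('wrist','w5.png')
E
```

```text
10.45 [460.5 232.4  57. ] [ 1.7992e+02 -1.0000e-01  7.4070e+01] [1.6 3.2 5.2] 63.364768321252164 [ 25.5  21.9 109.9   0.   48.1 -48.6]
```

View pics/w5.png

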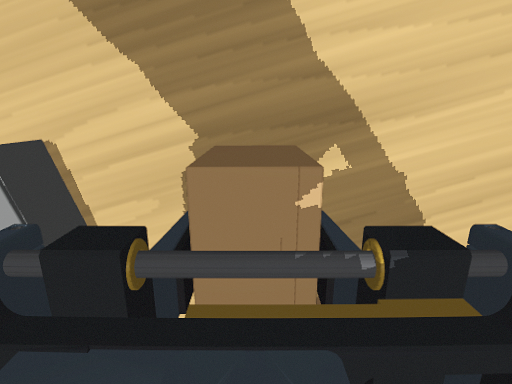

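Carton 1 is gripped (width 63.4). I'll lift it and carry it over the marker.

drive_tool --motion '[[[0, 0, 0.01], [0, 0, 0]], [[0, 0, 0.02], [0, 0, 0]], [[0, 0, 0.03], [0, 0, 0]], [[0, 0, 0.03], [0, 0, 0]], [[0.01, -0.01, 0.03], [0, 0, 0.02]], [[0.02, -0.025, 0], [0, 0, 0.04]], [[0.02, -0.025, 0], [0, 0, 0.04]], [[0.02, -0.025, 0], [0, 0, 0.04]], [[0.02, -0.025, 0], [0, 0, 0.04]], [[0.02, -0.025, 0], [0, 0, 0.04]]]'

```text
time_s: 11.33
ee_pos: [568.4, 94.7, 175.4]
ee_rot: [-179.7, 0.1, 86.8]
force: [0.9, 0.4, -3.6]
gripper_width: 64.0
```

drive_tool --motion '[[[0.02, -0.025, 0], [0, 0, 0.04]], [[0.02, -0.02, 0], [0, 0, 0.04]], [[0.012, -0.012, 0], [0, 0, 0.03]], [[0.0075, -0.009, 0], [0, 0, 0.02]], [[0, 0, -0.01], [0, 0, 0]], [[0, 0, -0.02], [0, 0, 0]], [[0, 0, -0.01], [0, 0, 0]], [[0, 0, 0], [0, 0, 0]], [[0, 0, 0], [0, 0, 0]], [[0, 0, 0], [0, 0, 0]]]'

```text
time_s: 12.17
ee_pos: [629.1, 31.2, 136.9]
ee_rot: [180.0, 0.0, 94.2]
force: [0.7, -0.3, -1.8]
gripper_width: 63.9
```

```bash
python3 - <<'E'
from ov import *
st(); s=env.state()['ee_pos']
snap('scene','sc6.png'); r=np.radians
z=s[2]-57
bx=[(box(s[0]-1,s[1],r(4),92,64,z,z+96),(0,255,0)),(box(628.9,30.7,r(4),150,120,0,14),(0,255,255)),(box(628.9,30.7,r(4),84,60,58,62),(0,0,255))]
overlay('scene','sc6.png',bx,(210,100,360,250),4,'o6.png')
E
```

```text
12.1667 [629.1  31.2 136.9] [179.99   0.    94.17] [ 0.7 -0.3 -1.8] 63.895237682491185 [  1.8  26.3  88.6   0.   65.1 -92.4]
```

View pics/o6.png

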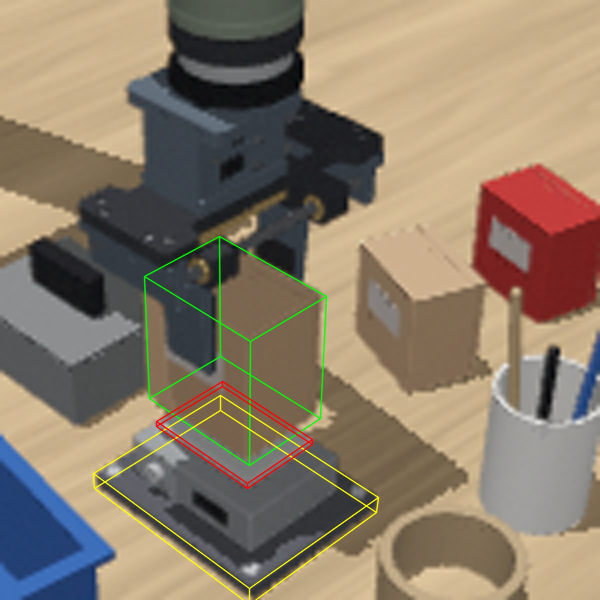

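The carton is upright and centred over the plate, so I'll press it down.

drive_tool --motion '[[[0, 0, -0.008], [0, 0, 0]], [[0, 0, -0.006], [0, 0, 0]], [[0, 0, -0.004], [0, 0, 0]], [[0, 0, -0.003], [0, 0, 0]], [[0, 0, -0.003], [0, 0, 0]], [[0, 0, -0.003], [0, 0, 0]], [[0, 0, -0.003], [0, 0, 0]], [[0, 0, 0], [0, 0, 0]], [[0, 0, 0], [0, 0, 0]], [[0, 0, 0], [0, 0, 0]]]'

```text
time_s: 13.05
ee_pos: [629.0, 30.9, 107.8]
ee_rot: [180.0, -0.0, 94.1]
force: [-3.6, -0.0, 7.7]
gripper_width: 63.7
```

drive_tool --motion '[[[0, 0, -0.001], [0, 0, 0]], [[0, 0, -0.001], [0, 0, 0]], [[0, 0, -0.001], [0, 0, 0]], [[0, 0, 0], [0, 0, 0]], [[0, 0, 0], [0, 0, 0]], [[0, 0, 0], [0, 0, 0]], [[0, 0, 0], [0, 0, 0]], [[0, 0, 0], [0, 0, 0]], [[0, 0, 0], [0, 0, 0]], [[0, 0, 0], [0, 0, 0]]]'

```text
time_s: 13.88
ee_pos: [629.0, 30.9, 106.9]
ee_rot: [179.9, -0.0, 94.1]
force: [-7.1, 0.2, 16.7]
gripper_width: 63.6
```

drive_tool --motion '[[[0, 0, -0.001], [0, 0, 0]], [[0, 0, -0.001], [0, 0, 0]], [[0, 0, 0], [0, 0, 0]], [[0, 0, 0], [0, 0, 0]], [[0, 0, 0], [0, 0, 0]], [[0, 0, 0], [0, 0, 0]], [[0, 0, 0], [0, 0, 0]], [[0, 0, 0], [0, 0, 0]], [[0, 0, 0], [0, 0, 0]], [[0, 0, 0], [0, 0, 0]]]'

```text
time_s: 14.72
ee_pos: [629.1, 30.8, 106.8]
ee_rot: [179.9, 0.0, 94.1]
force: [-8.9, 0.5, 23.7]
gripper_width: 63.9
```

```bash
python3 - <<'E'
from ov import *
st(); s=env.state()['ee_pos']
snap('scene','sc7.png'); r=np.radians
z=50
bx=[(box(s[0]-1,s[1],r(4),92,64,z,z+96),(0,255,0))]
overlay('scene','sc7.png',bx,(210,100,360,250),4,'o7.png')
E
```

```text
14.7167 [629.1  30.8 106.8] [179.87   0.    94.15] [-8.9  0.5 23.7] 63.8728596138462 [  1.8  27.7  90.9   0.   61.2 -92.4]
```

View pics/o7.png

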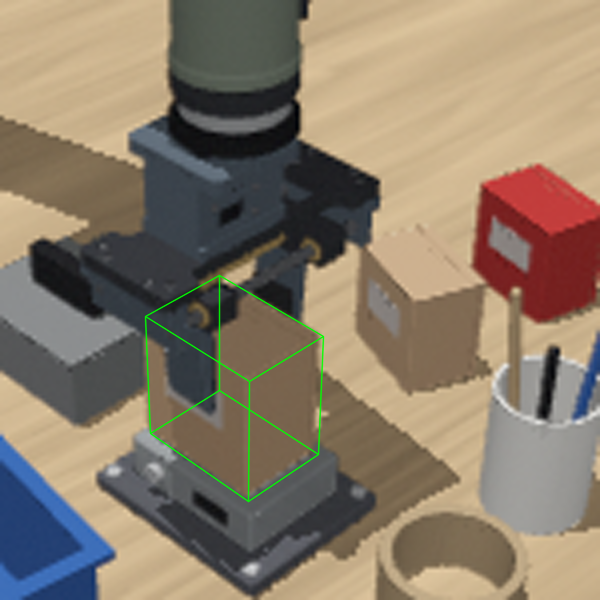

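Carton 1 is fully pressed: 23.7 N, its bottom at the 50 mm stop, and upright. Now it goes into the tub.

drive_tool --motion '[[[0, 0, 0.01], [0, 0, 0]], [[0, 0, 0.02], [0, 0, 0]], [[0, 0, 0.03], [0, 0, 0]], [[0, 0, 0.025], [0, 0, 0]], [[0, -0.018, 0], [0, 0, 0]], [[-0.003, -0.03, 0], [0, 0, -0.02]], [[-0.003, -0.03, 0], [0, 0, -0.02]], [[-0.003, -0.03, 0], [0, 0, -0.02]], [[-0.003, -0.03, 0], [0, 0, -0.02]], [[-0.003, -0.03, 0], [0, 0, -0.02]]]'

```text
time_s: 15.6
ee_pos: [614.0, -138.7, 185.8]
ee_rot: [-180.0, -0.0, 88.4]
force: [0.7, -0.2, -2.2]
gripper_width: 63.6
```

drive_tool --motion '[[[-0.003, -0.03, 0], [0, 0, -0.02]], [[-0.003, -0.03, 0], [0, 0, -0.0135]], [[-0.001, -0.015, 0], [0, 0, 0]], [[0, 0, 0], [0, 0, 0]], [[0, 0, 0], [0, 0, 0]], [[0, 0, 0], [0, 0, 0]], [[0, 0, 0], [0, 0, 0]], [[0, 0, 0], [0, 0, 0]], [[0, 0, 0], [0, 0, 0]], [[0, 0, 0], [0, 0, 0]]]'

```text
time_s: 16.43
ee_pos: [607.5, -211.4, 186.6]
ee_rot: [180.0, -0.0, 86.6]
force: [0.0, -0.2, -2.5]
gripper_width: 63.9
```

```bash
python3 - <<'E'
from ov import *
st(); s=env.state()['ee_pos']
snap('scene','sc8.png');snap('top','t8.png'); im,p=snap('wrist','w8.png'); r=np.radians
z=s[2]-57
bx=[(box(s[0]-1,s[1],r(-3.5),92,64,z,z+96),(0,255,0)),(box(535,-222.4,r(176.5),302,202,5,105),(0,255,255)),(box(s[0]-1,s[1],r(-3.5),92,64,5,5),(0,0,255))]
overlay('scene','sc8.png',bx,(40,90,260,310),2.7,'o8.png')
E
```

```text
16.4333 [ 607.5 -211.4  186.6] [ 1.7999e+02 -1.0000e-02  8.6550e+01] [ 0.  -0.2 -2.5] 63.94636855361431 [ -20.2   25.4   82.5    0.    72.  -106.8]
```

View pics/o8.png

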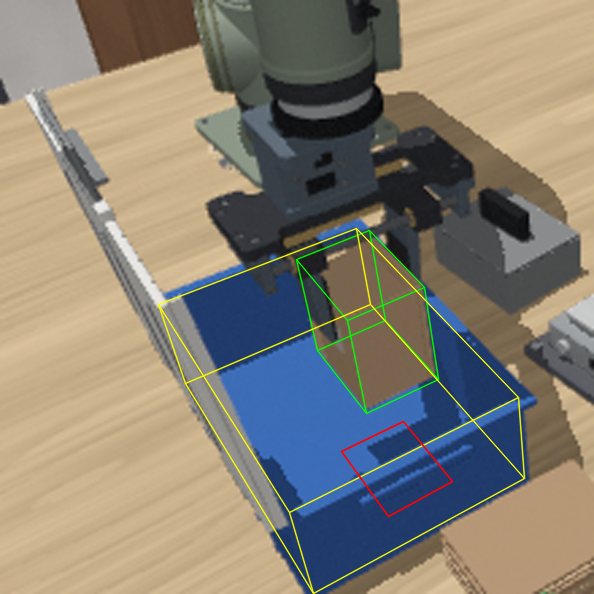

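View pics/w8.png

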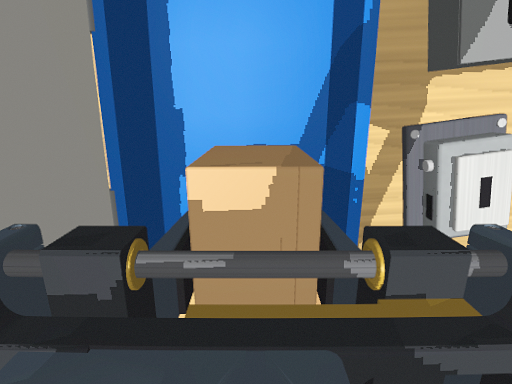

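The carton is inside the tub outline, clear of the lid and walls. I'll lower it.

drive_tool --motion '[[[0, 0, -0.015], [0, 0, 0]], [[0, 0, -0.02], [0, 0, 0]], [[0, 0, -0.02], [0, 0, 0]], [[0, 0, -0.02], [0, 0, 0]], [[0, 0, -0.018], [0, 0, 0]], [[0, 0, -0.012], [0, 0, 0]], [[0, 0, -0.008], [0, 0, 0]], [[0, 0, -0.004], [0, 0, 0]], [[0, 0, -0.003], [0, 0, 0]], [[0, 0, -0.002], [0, 0, 0]]]'

```text
time_s: 17.42
ee_pos: [607.9, -212.4, 65.0]
ee_rot: [179.9, 0.0, 86.5]
force: [-0.5, 0.7, -3.5]
gripper_width: 64.0
```

drive_tool --motion '[[[0, 0, -0.001], [0, 0, 0]], [[0, 0, -0.001], [0, 0, 0]], [[0, 0, 0], [0, 0, 0]], [[0, 0, 0], [0, 0, 0]], [[0, 0, 0], [0, 0, 0]], [[0, 0, 0], [0, 0, 0]], [[0, 0, 0], [0, 0, 0]], [[0, 0, 0], [0, 0, 0]], [[0, 0, 0], [0, 0, 0]], [[0, 0, 0], [0, 0, 0]]]'

```text
time_s: 18.25
ee_pos: [607.3, -212.2, 62.5]
ee_rot: [-180.0, -0.0, 86.5]
force: [-0.1, 0.1, -3.9]
gripper_width: 63.7
```

drive_tool --motion '[[[0, 0, -0.001], [0, 0, 0]], [[0, 0, -0.0005], [0, 0, 0]], [[0, 0, -0.0005], [0, 0, 0]], [[0, 0, 0], [0, 0, 0]], [[0, 0, 0], [0, 0, 0]], [[0, 0, 0], [0, 0, 0]], [[0, 0, 0], [0, 0, 0]], [[0, 0, 0], [0, 0, 0]], [[0, 0, 0], [0, 0, 0]], [[0, 0, 0], [0, 0, 0]]]'

```text
time_s: 19.08
ee_pos: [607.3, -212.2, 61.0]
ee_rot: [180.0, 0.0, 86.5]
force: [-2.2, 1.4, 5.1]
gripper_width: 64.2
```

drive_tool --motion '[[[0, 0, 0], [0, 0, 0]], [[0, 0, 0], [0, 0, 0]], [[0, 0, 0], [0, 0, 0]], [[0, 0, 0], [0, 0, 0]], [[0, 0, 0.01], [0, 0, 0]], [[0, 0, 0.03], [0, 0, 0]], [[0, 0, 0.03], [0, 0, 0]], [[0, 0, 0.03], [0, 0, 0]], [[0, 0, 0.03], [0, 0, 0]], [[0, 0, 0], [0, 0, 0]]]' --claw 0.95

```text
time_s: 19.92
ee_pos: [610.7, -213.5, 198.5]
ee_rot: [179.2, 0.2, 86.5]
force: [0.9, -0.5, 1.0]
gripper_width: 86.9
```

```bash
python3 - <<'E'
from h import *
st(); snap('scene','sc9.png')
E
```

```text
19.9167 [ 610.7 -213.5  198.5] [179.24   0.23  86.49] [ 0.9 -0.5  1. ] 86.91911108698648 [ -20.3   24.9   81.6    0.    72.7 -106.8]
```

View pics/sc9.png

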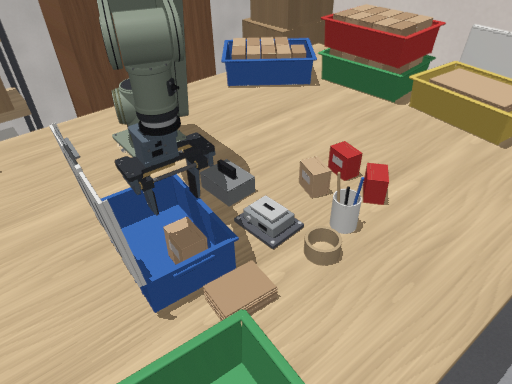

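```bash
python3 - <<'E'
from ov import *
r=np.radians
bx=[(box(594.3,237.4,r(-17.3),84,58,0,84),(0,255,0)),(box(606,-212,r(-3.5),92,64,5,101),(0,255,0))]
overlay('scene','sc9.png',bx,(140,140,360,270),3.6,'o9.png')
E
```

```text
(no output)
```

View pics/o9.png

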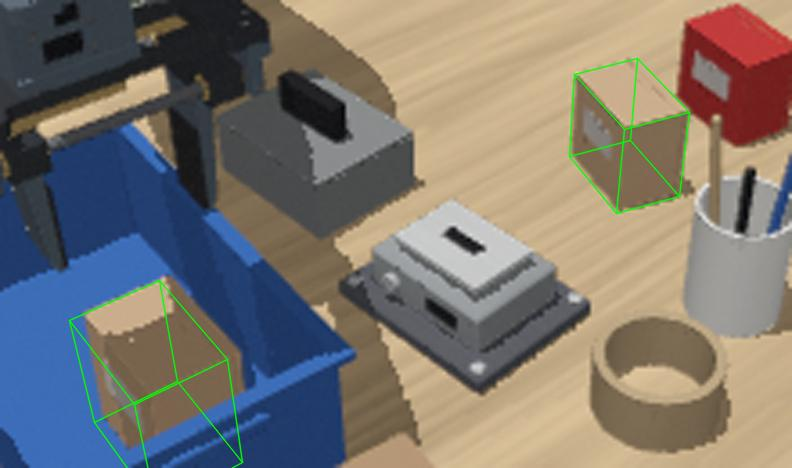

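Carton 2 hasn't moved, but carton 1 isn't where I released it. I'll measure it.

```bash
python3 - <<'E'
import cv2
a=cv2.imread('pics/sc9.png')
cv2.imwrite('pics/c9.png',cv2.resize(a[210:280,140:250],None,fx=7,fy=7,interpolation=cv2.INTER_CUBIC))
from h import *
snap('top','t9.png')
E
```

```text
(no output)
```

View pics/c9.png

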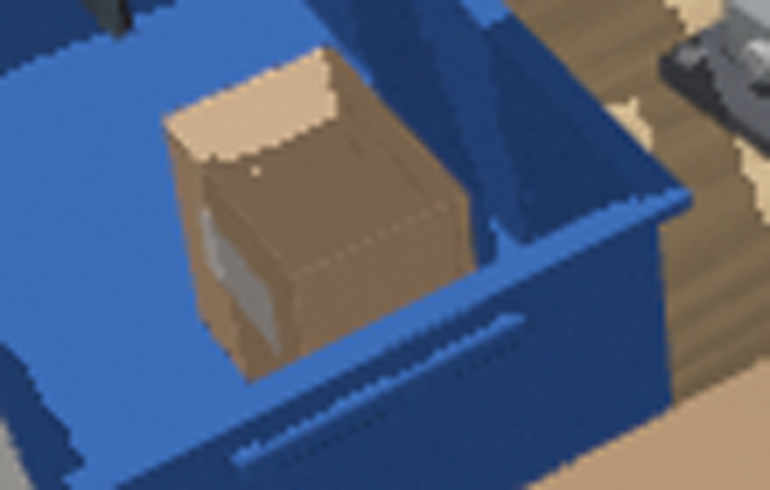

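View pics/t9.png

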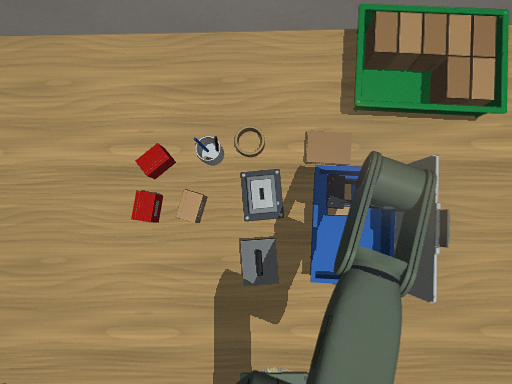

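```bash
python3 - <<'E'
from ov import *
s=env.camera_params('scene')
for h in (101,):
    P=np.array([pix2(s,(u+.5)/7+139.5,(v+.5)/7+209.5,h)[:2] for u,v in((165,120),(325,48),(470,195),(290,275))]); print(P.round(1),P.mean(0),[np.linalg.norm(P[i]-P[i-1]).round(1) for i in range(4)])
r=np.radians
c=P.mean(0)
bx=[(box(*c,r(-3.5),92,64,5,101),(0,255,0)),(box(535,-222.4,r(176.5),310,210,0,105),(0,255,255))]
overlay('scene','sc9.png',bx,(90,140,260,310),4,'o9.png')
E
```

```text
[[ 559.8 -230.7]
 [ 563.3 -171.2]
 [ 654.9 -172.6]
 [ 648.2 -235.1]] [ 606.54050586 -202.41588345] [np.float64(88.4), np.float64(59.6), np.float64(91.7), np.float64(62.9)]
```

View pics/o9.png

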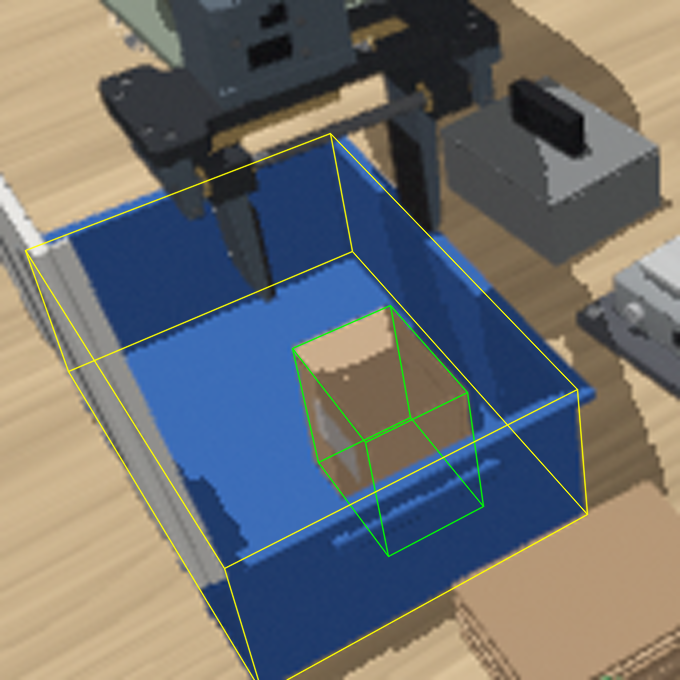

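Carton 1 stands upright in the tub at about (606, −202). Now carton 2.

drive_tool --motion '[[[-0.001, 0.03, 0], [0, 0, -0.02]], [[-0.001, 0.04, 0], [0, 0, -0.025]], [[-0.001, 0.04, 0], [0, 0, -0.025]], [[-0.001, 0.04, 0], [0, 0, -0.025]], [[-0.001, 0.04, 0], [0, 0, -0.025]], [[-0.001, 0.04, 0], [0, 0, -0.025]], [[-0.001, 0.04, 0], [0, 0, -0.025]], [[-0.001, 0.04, 0], [0, 0, -0.025]], [[-0.001, 0.04, 0], [0, 0, -0.025]], [[-0.001, 0.04, 0], [0, 0, -0.021]]]' --claw 0.86

```text
time_s: 20.85
ee_pos: [596.0, 179.5, 188.9]
ee_rot: [-179.9, 0.1, 72.6]
force: [-0.0, 0.3, -0.8]
gripper_width: 78.7
```

drive_tool --motion '[[[-0.001, 0.03, 0], [0, 0, 0]], [[-0.001, 0.02, 0], [0, 0, 0]], [[-0.001, 0.0096, -0.01], [0, 0, 0]], [[0, 0, -0.02], [0, 0, 0]], [[0, 0, -0.01], [0, 0, 0]], [[0, 0, 0], [0, 0, 0]], [[0, 0, 0], [0, 0, 0]], [[0, 0, 0], [0, 0, 0]], [[0, 0, 0], [0, 0, 0]], [[0, 0, 0], [0, 0, 0]]]'

```text
time_s: 21.68
ee_pos: [594.9, 237.0, 151.5]
ee_rot: [179.9, -0.1, 72.6]
force: [0.1, -0.0, 1.0]
gripper_width: 78.1
```

```bash
python3 - <<'E'
from ov import *
st(); im,p=snap('wrist','w10.png')
r=np.radians
overlay(p,'w10.png',[(box(594.3,237.4,r(-17.3),84,58,0,84),(0,255,0))],(0,0,512,384),1.5,'w10o.png')
snap('scene','sc10.png')
E
```

```text
21.6833 [594.9 237.  151.5] [ 1.7992e+02 -7.0000e-02  7.2640e+01] [ 0.1 -0.   1. ] 78.14864735941772 [ 20.7  26.5  86.    0.   67.4 -51.9]
```

View pics/w10o.png

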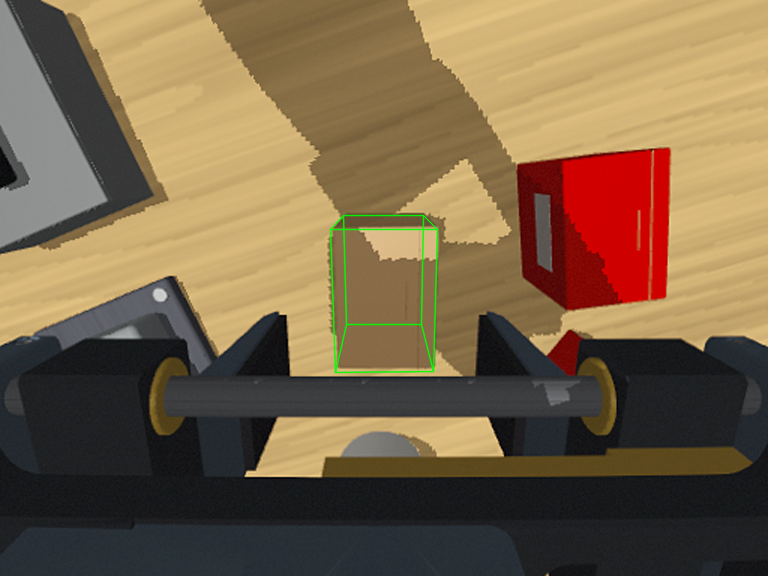

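View pics/sc10.png

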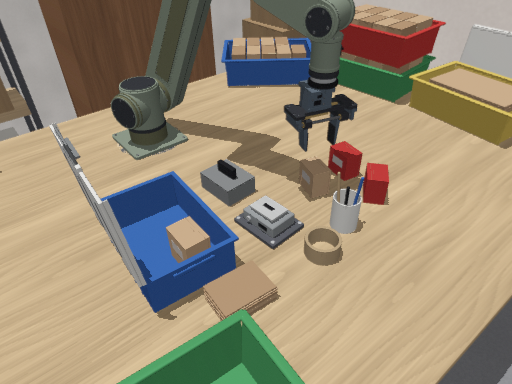

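Carton 2 matches the model and is centred between the fingers. I'll descend and grip.

drive_tool --motion '[[[0, 0, -0.01], [0, 0, 0]], [[0, 0, -0.02], [0, 0, 0]], [[0, 0, -0.02], [0, 0, 0]], [[0, 0, -0.02], [0, 0, 0]], [[0, 0, -0.02], [0, 0, 0]], [[0, 0, -0.01], [0, 0, 0]], [[0, 0, 0], [0, 0, 0]], [[0, 0, 0], [0, 0, 0]], [[0, 0, 0], [0, 0, 0]], [[0, 0, 0], [0, 0, 0]]]'

```text
time_s: 22.62
ee_pos: [595.3, 237.8, 52.0]
ee_rot: [179.9, -0.1, 72.7]
force: [0.4, -0.3, -0.4]
gripper_width: 78.4
```

drive_tool --motion '[[[0, 0, 0], [0, 0, 0]], [[0, 0, 0], [0, 0, 0]], [[0, 0, 0], [0, 0, 0]], [[0, 0, 0], [0, 0, 0]], [[0, 0, 0], [0, 0, 0]], [[0, 0, 0], [0, 0, 0]], [[0, 0, 0], [0, 0, 0]], [[0, 0, 0], [0, 0, 0]], [[0, 0, 0], [0, 0, 0]], [[0, 0, 0], [0, 0, 0]]]' --claw 0 --force 45

```text
time_s: 23.45
ee_pos: [594.7, 237.7, 51.0]
ee_rot: [179.9, -0.1, 72.7]
force: [0.7, 1.5, 5.2]
gripper_width: 58.0
```

drive_tool --motion '[[[0, 0, 0.01], [0, 0, 0]], [[0, 0, 0.02], [0, 0, 0]], [[0, 0, 0.03], [0, 0, 0]], [[0, 0, 0.03], [0, 0, 0]], [[0, -0.01, 0.01], [0, 0, 0.012]], [[0.004, -0.025, 0], [0, 0, 0.045]], [[0.004, -0.025, 0], [0, 0, 0.045]], [[0.004, -0.025, 0], [0, 0, 0.045]], [[0.004, -0.025, 0], [0, 0, 0.045]], [[0.004, -0.025, 0], [0, 0, 0.045]]]'

```text
time_s: 24.28
ee_pos: [613.1, 100.7, 149.7]
ee_rot: [-179.8, 0.1, 86.4]
force: [0.8, 0.4, -2.5]
gripper_width: 57.5
```

drive_tool --motion '[[[0.005, -0.025, 0], [0, 0, 0.045]], [[0.005, -0.025, 0], [0, 0, 0.045]], [[0.003, -0.013, 0], [0, 0, 0.03]], [[0.0025, -0.0086, 0], [0, 0, 0.015]], [[0, 0, -0.01], [0, 0, 0]], [[0, 0, -0.02], [0, 0, 0]], [[0, 0, -0.01], [0, 0, 0]], [[0, 0, 0], [0, 0, 0]], [[0, 0, 0], [0, 0, 0]], [[0, 0, 0], [0, 0, 0]]]'

```text
time_s: 25.12
ee_pos: [629.1, 31.2, 111.1]
ee_rot: [-179.9, -0.0, 94.0]
force: [-2.7, -1.1, 3.1]
gripper_width: 58.1
```

drive_tool --motion '[[[0, 0, -0.006], [0, 0, 0]], [[0, 0, -0.004], [0, 0, 0]], [[0, 0, -0.004], [0, 0, 0]], [[0, 0, -0.003], [0, 0, 0]], [[0, 0, -0.003], [0, 0, 0]], [[0, 0, 0], [0, 0, 0]], [[0, 0, 0], [0, 0, 0]], [[0, 0, 0], [0, 0, 0]], [[0, 0, 0], [0, 0, 0]], [[0, 0, 0], [0, 0, 0]]]'

```text
time_s: 25.95
ee_pos: [631.1, 31.5, 100.3]
ee_rot: [179.5, -0.0, 94.0]
force: [-13.4, -1.4, 42.3]
gripper_width: 57.9
```

```bash
python3 - <<'E'
from ov import *
st(); s=env.state()['ee_pos']
snap('scene','sc11.png'); r=np.radians
z=s[2]-51
bx=[(box(s[0],s[1],r(4),84,58,z,z+84),(0,255,0))]
overlay('scene','sc11.png',bx,(210,100,360,250),4,'o11.png')
E
```

```text
25.95 [631.1  31.5 100.3] [ 1.7954e+02 -2.0000e-02  9.4010e+01] [-13.4  -1.4  42.3] 57.8807778366256 [  1.8  28.   91.4   0.   60.1 -92.2]
```

View pics/o11.png

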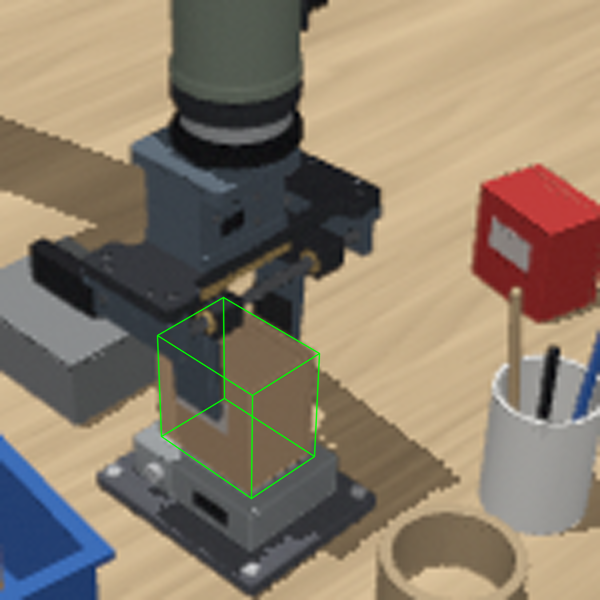

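Carton 2 is fully pressed: the bottom is at 50 mm and it is upright. The 42 N reading comes from a lift 20 mm shorter than I intended. I'll back off and carry it to the tub.

drive_tool --motion '[[[0, 0, 0.01], [0, 0, 0]], [[0, 0, 0.01], [0, 0, 0]], [[0, 0, 0.02], [0, 0, 0]], [[0, 0, 0.025], [0, 0, 0]], [[0, 0, 0.03], [0, 0, 0]], [[-0.01, -0.015, 0], [0, 0, 0]], [[-0.02, -0.03, 0], [0, 0, -0.02]], [[-0.02, -0.03, 0], [0, 0, -0.02]], [[-0.02, -0.03, 0], [0, 0, -0.02]], [[-0.02, -0.03, 0], [0, 0, -0.02]]]'

```text
time_s: 26.83
ee_pos: [538.8, -104.7, 185.1]
ee_rot: [180.0, -0.0, 89.4]
force: [0.3, 0.4, -2.1]
gripper_width: 57.9
```

drive_tool --motion '[[[-0.02, -0.03, 0], [0, 0, -0.02]], [[-0.02, -0.03, 0], [0, 0, -0.02]], [[-0.02, -0.025, 0], [0, 0, -0.011]], [[-0.01, -0.01, 0], [0, 0, 0]], [[-0.004, -0.005, 0], [0, 0, 0]], [[0, 0, 0], [0, 0, 0]], [[0, 0, 0], [0, 0, 0]], [[0, 0, 0], [0, 0, 0]], [[0, 0, 0], [0, 0, 0]], [[0, 0, 0], [0, 0, 0]]]'

```text
time_s: 27.67
ee_pos: [466.5, -203.4, 185.4]
ee_rot: [180.0, -0.0, 86.6]
force: [-0.2, 0.7, -2.4]
gripper_width: 57.4
```

```bash
python3 - <<'E'
from ov import *
st(); s=env.state()['ee_pos']
snap('scene','sc12.png'); snap('wrist','w12.png');r=np.radians
z=s[2]-51
bx=[(box(s[0],s[1],r(-3.5),84,58,z,z+84),(0,255,0)),(box(s[0],s[1],r(-3.5),84,58,5,5),(0,0,255))]
overlay('scene','sc12.png',bx,(40,90,260,310),2.7,'o12.png')
E
```

```text
27.6667 [ 466.5 -203.4  185.4] [ 1.7999e+02 -2.0000e-02  8.6580e+01] [-0.2  0.7 -2.4] 57.44303603989893 [ -24.9   13.6  100.7    0.    65.7 -111.5]
```

View pics/o12.png

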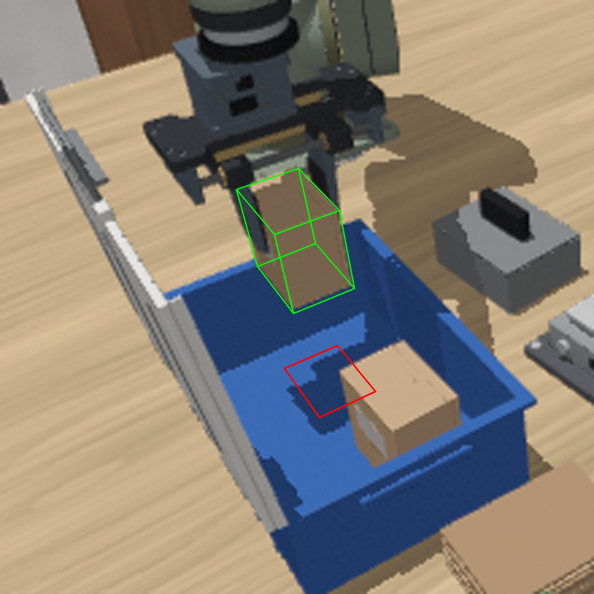

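View pics/w12.png

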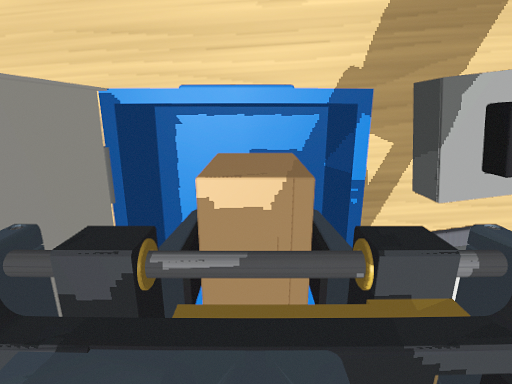

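The carton is clear of carton 1 and the walls, so I'll lower it.

drive_tool --motion '[[[0, 0, -0.015], [0, 0, 0]], [[0, 0, -0.02], [0, 0, 0]], [[0, 0, -0.02], [0, 0, 0]], [[0, 0, -0.02], [0, 0, 0]], [[0, 0, -0.02], [0, 0, 0]], [[0, 0, -0.013], [0, 0, 0]], [[0, 0, -0.01], [0, 0, 0]], [[0, 0, -0.005], [0, 0, 0]], [[0, 0, -0.003], [0, 0, 0]], [[0, 0, -0.002], [0, 0, 0]]]'

```text
time_s: 28.6
ee_pos: [466.3, -204.3, 57.7]
ee_rot: [180.0, 0.0, 86.5]
force: [-0.5, -0.2, -1.8]
gripper_width: 58.0
```

drive_tool --motion '[[[0, 0, -0.001], [0, 0, 0]], [[0, 0, -0.001], [0, 0, 0]], [[0, 0, -0.0005], [0, 0, 0]], [[0, 0, -0.0005], [0, 0, 0]], [[0, 0, 0], [0, 0, 0]], [[0, 0, 0], [0, 0, 0]], [[0, 0, 0], [0, 0, 0]], [[0, 0, 0], [0, 0, 0]], [[0, 0, 0], [0, 0, 0]], [[0, 0, 0], [0, 0, 0]]]'

```text
time_s: 29.43
ee_pos: [466.0, -204.4, 55.0]
ee_rot: [180.0, 0.0, 86.5]
force: [-2.2, 0.1, 5.9]
gripper_width: 57.7
```

drive_tool --motion '[[[0, 0, 0], [0, 0, 0]], [[0, 0, 0], [0, 0, 0]], [[0, 0, 0], [0, 0, 0]], [[0, 0, 0], [0, 0, 0]], [[0, 0, 0], [0, 0, 0]], [[0, 0, 0], [0, 0, 0]], [[0, 0, 0.02], [0, 0, 0]], [[0, 0, 0.03], [0, 0, 0]], [[0, 0, 0.04], [0, 0, 0]], [[0, 0, 0.04], [0, 0, 0]]]' --claw 0.95

```text
time_s: 30.27
ee_pos: [465.0, -203.8, 185.2]
ee_rot: [-179.9, -0.1, 86.5]
force: [1.2, -0.5, -0.3]
gripper_width: 86.4
```

drive_tool --motion '[[[0, 0.03, 0.04], [0, 0, 0]], [[0, 0.04, 0], [0, 0, 0]], [[0, 0.04, 0], [0, 0, 0]], [[0, 0.04, 0], [0, 0, 0]], [[0, 0.04, 0], [0, 0, 0]], [[0, 0.04, 0], [0, 0, 0]], [[0, 0.02, 0], [0, 0, 0]], [[0, 0, 0], [0, 0, 0]], [[0, 0, 0], [0, 0, 0]], [[0, 0, 0], [0, 0, 0]]]' --claw 0

```text
time_s: 31.1
ee_pos: [465.7, 40.1, 217.7]
ee_rot: [-180.0, 0.0, 86.5]
force: [-0.3, -0.1, -0.4]
gripper_width: 23.0
```

```bash
python3 - <<'E'
from ov import *
st();snap('scene','sc13.png'); snap('top','t13.png')
for f,n,roi in(('sc13.png','c13s.png',(40,110,260,310)),('t13.png','c13t.png',(295,145,465,305))):
    x0,y0,x1,y1=roi;a=cv2.imread('pics/'+f);cv2.imwrite('pics/'+n,cv2.resize(a[y0:y1,x0:x1],None,fx=3.6,fy=3.6,interpolation=cv2.INTER_CUBIC) if 0 else cv2.resize(a[y0:y1,x0:x1],None,fx=3,fy=3,interpolation=cv2.INTER_CUBIC))
E
```

```text
31.1 [465.7  40.1 217.7] [-1.7999e+02  4.0000e-02  8.6490e+01] [-0.3 -0.1 -0.4] 23.0265142592451 [  3.5   8.4 102.5  -0.   69.1 -82.9]
```

View pics/c13s.png

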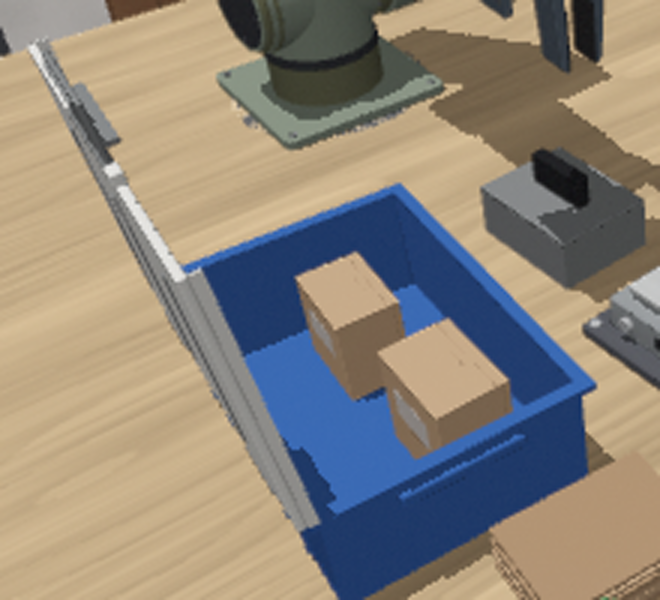

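View pics/c13t.png

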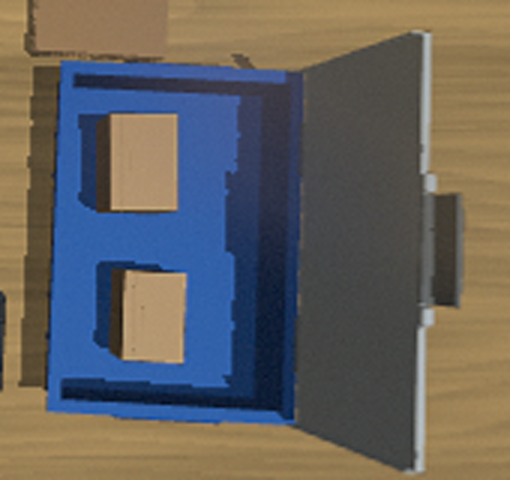

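View pics/t13.png

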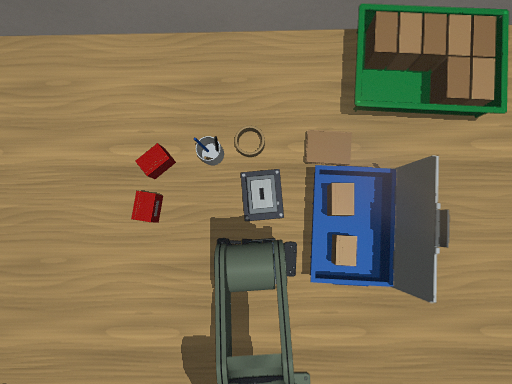

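Both cartons stand upright in the tub, carton 1 at top px (343,199) and carton 2 at (346,250). Next I'll work out the lid angle.

```bash
python3 - <<'E'
from ov import *
t=env.camera_params('top'); s=env.camera_params('scene')
a=np.radians(176.5); R=np.array([[np.cos(a),-np.sin(a)],[np.sin(a),np.cos(a)]]); O=np.array([535,-222.4])
def W(x,y,z): return np.array([*(O+R@np.array([x,y])),z])
U=lambda u,v:(u+.5)/3+np.array([294.5]) 
P=lambda u,v:np.array([(u+.5)/3+294.5,(v+.5)/3+144.5])
for th in np.arange(1.4,1.95,.1):
    e=[W(x,113-226*np.cos(th),109+226*np.sin(th)) for x in(-163,163)]
    c=[W(x,113-276*np.cos(th),109+276*np.sin(th)) for x in(-40,40)]
    f=lambda q:((proj(t,q)-294.5-[0,-150])*3-.5).round()
    g=lambda q:((proj(s,q)-[39.5,109.5])*3-.5).round()
    print(round(th,2),[f(q) for q in e+c],[g(q) for q in e+c], e[0].round(),c[0].round())
h=[W(x,113,109) for x in(-163,163)]; print([f(q) for q in h])
E
```

```text
1.4 [array([342.,  26.]), array([332., 468.]), array([349., 187.]), array([347., 301.])] [array([295., 233.]), array([121.,  16.]), array([211.,  62.]), array([168.,  13.])] [ 693. -307.  332.] [ 571. -291.  381.]
1.5 [array([374.,  27.]), array([365., 471.]), array([391., 189.]), array([388., 304.])] [array([255., 244.]), array([89., 21.]), array([164.,  71.]), array([123.,  20.])] [ 692. -329.  334.] [ 569. -318.  384.]
1.6 [array([405.,  28.]), array([396., 473.]), array([431., 190.]), array([429., 306.])] [array([214., 259.]), array([56., 30.]), array([115.,  85.]), array([78., 32.])] [ 690. -352.  335.] [ 568. -346.  385.]
1.7 [array([435.,  30.]), array([427., 474.]), array([470., 193.]), array([468., 308.])] [array([172., 278.]), array([23., 41.]), array([ 67., 103.]), array([32., 48.])] [ 689. -374.  333.] [ 566. -373.  383.]
1.8 [array([462.,  32.]), array([456., 475.]), array([506., 195.]), array([504., 309.])] [array([132., 301.]), array([-8., 56.]), array([ 19., 126.]), array([-13.,  69.])] [ 688. -396.  329.] [ 564. -400.  378.]
1.9 [array([488.,  35.]), array([482., 475.]), array([539., 197.]), array([538., 311.])] [array([ 93., 326.]), array([-39.,  73.]), array([-27., 154.]), array([-56.,  94.])] [ 686. -418.  323.] [ 563. -427.  370.]
[array([304.,  70.]), array([295., 425.])]
```

```bash
python3 - <<'E'
from ov import *
t=env.camera_params('top'); s=env.camera_params('scene')
a=np.radians(176.5); R=np.array([[np.cos(a),-np.sin(a)],[np.sin(a),np.cos(a)]]); O=np.array([535,-222.4])
th=1.67
def L(x,d,n=0): # d along the lid from hinge, n normal (toward interior when shut)
    return np.array([*(O+R@np.array([x,113-d*np.cos(th)+n*-np.sin(th)])),109+d*np.sin(th)-n*np.cos(th)])
for n,f,roi,o in((s,'sc13.png',(40,110,150,300),'l1.png'),(t,'t13.png',(385,145,465,305),'l2.png')):
    B=[(np.array([L(i*163,226-226*(j<0),k) for k in(3.5,-3.5) for i,j in((1,1),(1,-1),(-1,-1),(-1,1))]),(0,0,255)),
       (np.array([L(i*40,230 if j<0 else 276,k) for k in(2,-2) for i,j in((1,1),(1,-1),(-1,-1),(-1,1))]),(0,255,0))]
    overlay(n,f,B,roi,4 if n is t else 3.1,o)
a1=cv2.imread('pics/sc13.png')[110:180,40:110];cv2.imwrite('pics/l3.png',cv2.resize(a1,None,fx=7,fy=7,interpolation=cv2.INTER_CUBIC))
E
```

```text
(no output)
```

View pics/l1.png

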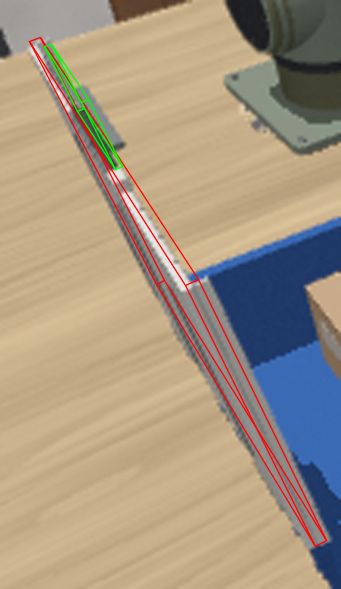

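View pics/l2.png

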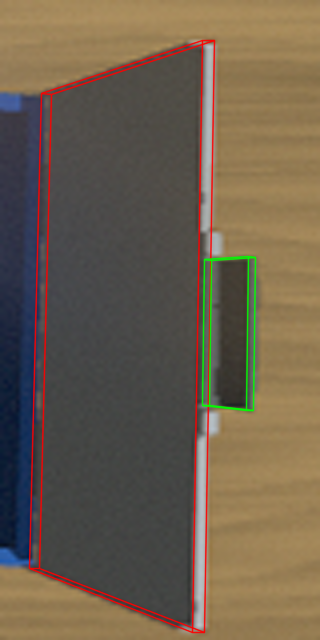

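View pics/l3.png

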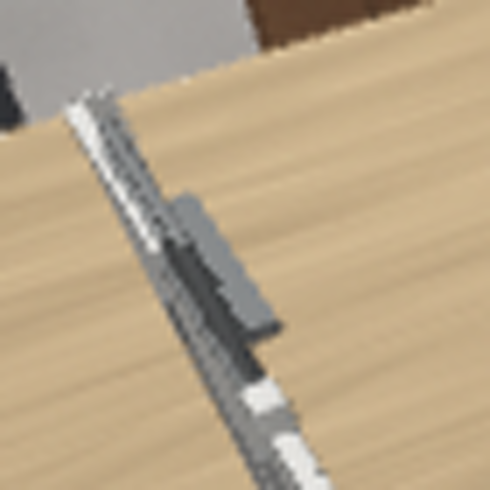

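The lid is at about 1.65 rad and the clip is open. I'll take the closed fingers over the lid's near end, clear of the clip, and down behind its free edge.

drive_tool --motion '[[[0, 0, 0.034], [0, 0, 0]], [[0, 0, 0.034], [0, 0, 0]], [[0, 0, 0.034], [0, 0, 0]], [[0, 0, 0.034], [0, 0, 0]], [[-0.003, -0.03, 0], [0, 0, 0]], [[-0.003, -0.04, 0], [0, 0, 0]], [[-0.003, -0.04, 0], [0, 0, 0]], [[-0.003, -0.04, 0], [0, 0, 0]], [[-0.003, -0.04, 0], [0, 0, 0]], [[-0.003, -0.03, 0], [0, 0, 0]]]'

```text
time_s: 32.03
ee_pos: [446.6, -183.3, 353.8]
ee_rot: [-180.0, 0.1, 86.3]
force: [0.3, 0.2, -0.4]
gripper_width: 0.5
```

```bash
python3 - <<'E'
from ov import *
st()
E
```

```text
32.0333 [ 446.6 -183.3  353.8] [-1.800e+02  6.000e-02  8.627e+01] [ 0.3  0.2 -0.4] 0.5185336232446917 [-2.360e+01  6.500e+00  8.540e+01 -1.000e-01  8.810e+01 -1.099e+02]
```

drive_tool --motion '[[[-0.003, -0.036, 0], [0, 0, 0]], [[-0.003, -0.036, 0], [0, 0, 0]], [[-0.003, -0.036, 0], [0, 0, 0]], [[-0.003, -0.036, 0], [0, 0, 0]], [[-0.003, -0.036, 0], [0, 0, 0]], [[-0.003, -0.026, 0], [0, 0, 0]], [[0, 0, -0.01], [0, 0, 0]], [[0, 0, -0.015], [0, 0, 0]], [[0, 0, -0.02], [0, 0, 0]], [[0, 0, 0], [0, 0, 0]]]'

```text
time_s: 32.87
ee_pos: [427.5, -384.4, 304.6]
ee_rot: [-179.6, -0.3, 86.4]
force: [-0.7, 0.6, 0.1]
gripper_width: 0.4
```

```bash
python3 - <<'E'
from ov import *
st(); snap('scene','sc14.png')
E
```

```text
32.8667 [ 427.5 -384.4  304.6] [-179.64   -0.32   86.37] [-0.7  0.6  0.1] 0.3818760221657736 [ -43.1   16.2   79.7    0.    84.5 -129.5]
```

View pics/sc14.png

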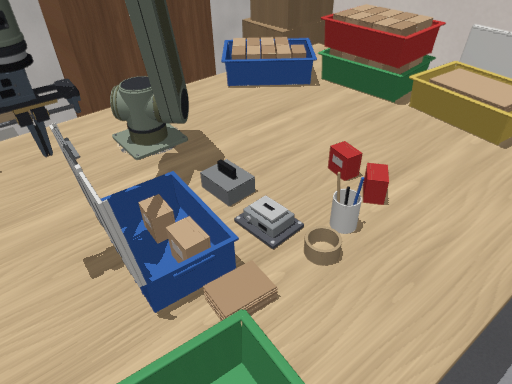

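```bash
python3 - <<'E'
import numpy as np
th=np.r_[1.62,np.arange(1.55,-0.01,-.0775)]
y=200*np.cos(th)-3.5*np.sin(th)-13.5; z=109+200*np.sin(th)+3.5*np.cos(th)
p=np.c_[.061*y,.998*y,z]
s=np.array([.061*-55.9,.998*-55.9,308.8])
d=np.diff(np.vstack([s,p]),axis=0)/1000
for i,r in enumerate(d): print(i,round(th[i],3),r.round(4), p[i].round(1)+[433.3,-329.4,0])
E
```

```text
0 1.62 [ 0.0018  0.029  -0.0002] [ 431.7 -356.2  308.6]
1 1.55 [0.0009 0.014  0.0004] [ 432.5 -342.2  309. ]
2 1.473 [ 0.0009  0.0155 -0.0007] [ 433.5 -326.8  308.4]
3 1.395 [ 0.0009  0.0154 -0.0018] [ 434.4 -311.4  306.5]
4 1.318 [ 0.0009  0.0152 -0.003 ] [ 435.3 -296.2  303.5]
5 1.24 [ 0.0009  0.0149 -0.0042] [ 436.2 -281.3  299.3]
6 1.163 [ 0.0009  0.0145 -0.0053] [ 437.1 -266.8  293.9]
7 1.085 [ 0.0009  0.0141 -0.0065] [ 438.  -252.8  287.5]
8 1.008 [ 0.0008  0.0135 -0.0075] [ 438.8 -239.2  280. ]
9 0.93 [ 0.0008  0.0129 -0.0086] [ 439.6 -226.3  271.4]
10 0.853 [ 0.0007  0.0122 -0.0095] [ 440.3 -214.1  261.9]
11 0.775 [ 0.0007  0.0114 -0.0104] [ 441.  -202.7  251.4]
12 0.698 [ 0.0006  0.0106 -0.0113] [ 441.7 -192.1  240.1]
13 0.62 [ 0.0006  0.0097 -0.0121] [ 442.3 -182.5  228.1]
14 0.543 [ 0.0005  0.0087 -0.0128] [ 442.8 -173.7  215.3]
15 0.465 [ 0.0005  0.0077 -0.0134] [ 443.3 -166.   201.8]
16 0.388 [ 0.0004  0.0066 -0.014 ] [ 443.7 -159.4  187.8]
17 0.31 [ 0.0003  0.0055 -0.0145] [ 444.  -153.9  173.3]
18 0.233 [ 0.0003  0.0044 -0.0149] [ 444.3 -149.4  158.5]
19 0.155 [ 0.0002  0.0032 -0.0152] [ 444.5 -146.2  143.3]
20 0.078 [ 0.0001  0.0021 -0.0154] [ 444.6 -144.1  128. ]
21 0.0 [ 0.0001  0.0009 -0.0155] [ 444.7 -143.3  112.5]
```

drive_tool --motion '[[[0.001, 0.015, 0], [0, 0, 0]], [[0.001, 0.014, 0], [0, 0, 0]], [[0.001, 0.014, 0], [0, 0, 0]], [[0.001, 0.0155, -0.001], [0, 0, 0]], [[0.001, 0.0154, -0.002], [0, 0, 0]], [[0.001, 0.0152, -0.003], [0, 0, 0]], [[0.001, 0.0149, -0.004], [0, 0, 0]], [[0.001, 0.0145, -0.005], [0, 0, 0]], [[0.001, 0.0141, -0.0065], [0, 0, 0]], [[0.001, 0.0135, -0.0075], [0, 0, 0]]]'

```text
time_s: 33.75
ee_pos: [439.9, -237.0, 279.2]
ee_rot: [180.0, -0.1, 86.5]
force: [0.5, -0.6, 0.8]
gripper_width: 0.7
```

```bash
python3 - <<'E'
from ov import *
st(); snap('scene','sc15.png')
E
```

```text
33.75 [ 439.9 -237.   279.2] [ 1.7999e+02 -6.0000e-02  8.6520e+01] [ 0.5 -0.6  0.8] 0.6661063549246722 [-2.970e+01  9.400e+00  9.230e+01  1.000e-01  7.830e+01 -1.162e+02]
```

View pics/sc15.png

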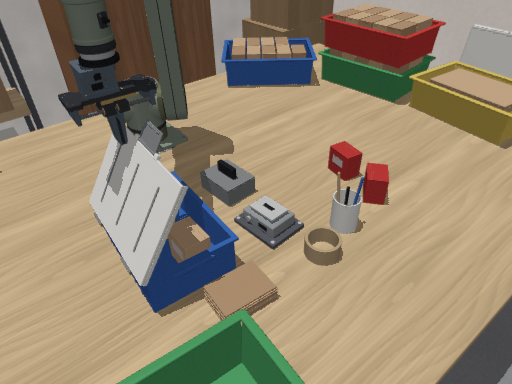

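The lid is following, now at about 1.0 rad. I'll continue the arc.

drive_tool --motion '[[[0.001, 0.013, -0.0086], [0, 0, 0]], [[0.0005, 0.0122, -0.0095], [0, 0, 0]], [[0.0005, 0.0114, -0.0104], [0, 0, 0]], [[0.0005, 0.0106, -0.0113], [0, 0, 0]], [[0.0005, 0.0097, -0.0121], [0, 0, 0]], [[0.0005, 0.0087, -0.0128], [0, 0, 0]], [[0.0005, 0.0077, -0.0134], [0, 0, 0]], [[0.0005, 0.0066, -0.014], [0, 0, 0]], [[0.0003, 0.0055, -0.0145], [0, 0, 0]], [[0.0003, 0.0044, -0.0149], [0, 0, 0]]]'

```text
time_s: 34.63
ee_pos: [444.4, -147.9, 157.1]
ee_rot: [-179.9, -0.1, 86.5]
force: [-0.5, -0.0, 1.2]
gripper_width: 0.3
```

drive_tool --motion '[[[0, 0.0032, -0.0152], [0, 0, 0]], [[0, 0.002, -0.0154], [0, 0, 0]], [[0, 0.001, -0.01], [0, 0, 0]], [[0, 0, -0.005], [0, 0, 0]], [[0, 0, -0.002], [0, 0, 0]], [[0, 0, 0], [0, 0, 0]], [[0, 0, 0], [0, 0, 0]], [[0, 0, 0], [0, 0, 0]], [[0, 0, 0], [0, 0, 0]], [[0, 0, 0], [0, 0, 0]]]'

```text
time_s: 35.47
ee_pos: [443.3, -141.5, 112.6]
ee_rot: [-179.8, -0.1, 86.5]
force: [-7.2, 5.0, 19.8]
gripper_width: 0.1
```

```bash
python3 - <<'E'
from ov import *
st(); snap('scene','sc16.png')
E
```

```text
35.4667 [ 443.3 -141.5  112.6] [-1.7984e+02 -1.4000e-01  8.6470e+01] [-7.2  5.  19.8] 0.07145216986586497 [-1.920e+01  1.410e+01  1.120e+02  1.000e-01  5.410e+01 -1.057e+02]
```

View pics/sc16.png

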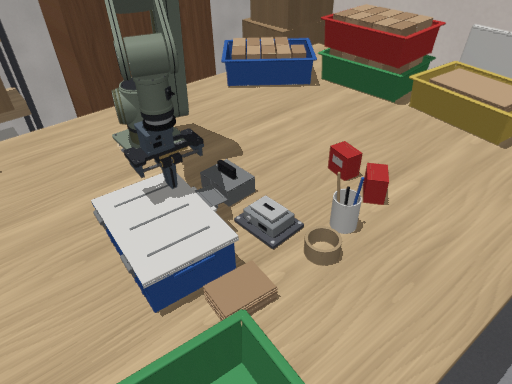

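The lid is shut: 20 N on it with the fingertips at z = 112.6, which is its top face. Next I'll move over the clip.

drive_tool --motion '[[[0, 0, 0.02], [0, 0, 0]], [[0, 0, 0.02], [0, 0, 0]], [[0.015, 0.013, 0], [0, 0, 0]], [[0.025, 0.022, 0], [0, 0, 0]], [[0.025, 0.022, 0], [0, 0, 0]], [[0.025, 0.02, 0], [0, 0, 0]], [[0.0104, 0.0098, 0], [0, 0, 0]], [[0, 0, 0], [0, 0, 0]], [[0, 0, 0], [0, 0, 0]], [[0, 0, 0], [0, 0, 0]]]'

```text
time_s: 36.35
ee_pos: [543.9, -56.7, 150.3]
ee_rot: [-179.9, 0.0, 86.5]
force: [-0.1, 0.3, -0.3]
gripper_width: 0.2
```

```bash
python3 - <<'E'
from ov import *
st(); snap('scene','sc17.png'); im,p=snap('wrist','w17.png')
a=np.radians(176.5); R=np.array([[np.cos(a),-np.sin(a)],[np.sin(a),np.cos(a)]]); O=np.array([535,-222.4])
B=[]
for i,j in((1,1),(1,-1),(-1,-1),(-1,1)): B.append([*(O+R@np.array([i*40,-140 - j*23])),111])
Bc=np.array(B+[[b[0],b[1],107] for b in B])
overlay('scene','sc17.png',[(Bc,(0,0,255)),(box(535,-222.4,a,326,226,105.5,112.5),(0,255,0))],(80,130,280,300),3.5,'o17.png')
overlay(p,'w17.png',[(Bc,(0,0,255))],(0,0,512,384),1.5,'w17o.png')
E
```

```text
36.35 [543.9 -56.7 150.3] [-1.7988e+02  1.0000e-02  8.6480e+01] [-0.1  0.3 -0.3] 0.24002206746336702 [ -7.1  18.7  98.9  -0.   62.6 -93.6]
```

View pics/o17.png

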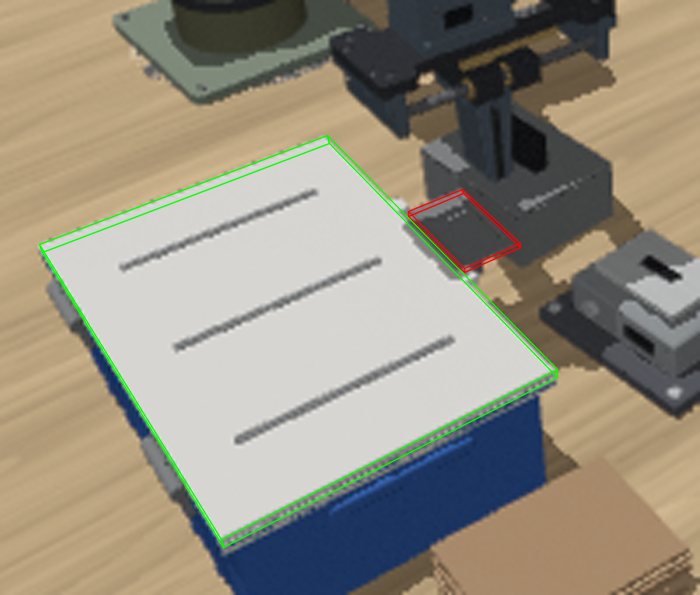

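View pics/w17o.png

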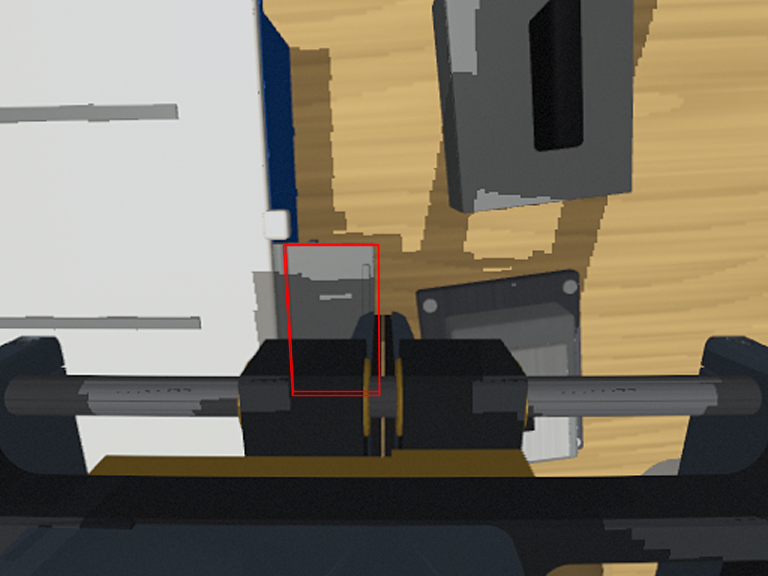

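```bash
python3 - <<'E'
import numpy as np
ph=np.r_[0,np.arange(.15,1.52,.15),1.571]
y=226+36*np.cos(ph)+2*np.sin(ph)+13.5; z=109-36*np.sin(ph)+2*np.cos(ph)
p=np.c_[.061*y,.998*y,z]; s=np.array([.061*279.5,.998*279.5,150.7])
for q,r in zip(ph,np.diff(np.vstack([s,p]),axis=0)): print(round(q,2),r.round(1))
E
```

```text
0.0 [ -0.2  -4.  -39.7]
0.15 [-0.  -0.1 -5.4]
0.3 [-0.1 -0.9 -5.3]
0.45 [-0.1 -1.7 -5.1]
0.6 [-0.1 -2.4 -4.8]
0.75 [-0.2 -3.1 -4.4]
0.9 [-0.2 -3.8 -3.9]
1.05 [-0.3 -4.3 -3.3]
1.2 [-0.3 -4.7 -2.6]
1.35 [-0.3 -5.1 -1.9]
1.5 [-0.3 -5.3 -1.1]
1.57 [-0.2 -2.5 -0.2]
```

drive_tool --motion '[[[0, -0.004, -0.02], [0, 0, 0]], [[0, 0, -0.015], [0, 0, 0]], [[0, 0, -0.005], [0, 0, 0]], [[0, 0, -0.005], [0, 0, 0]], [[0, -0.001, -0.0055], [0, 0, 0]], [[0, -0.002, -0.005], [0, 0, 0]], [[0, -0.0025, -0.005], [0, 0, 0]], [[0, -0.003, -0.0045], [0, 0, 0]], [[0, -0.004, -0.004], [0, 0, 0]], [[0, -0.0045, -0.0035], [0, 0, 0]]]'

```text
time_s: 37.28
ee_pos: [545.8, -78.1, 78.2]
ee_rot: [179.9, 0.0, 86.5]
force: [0.9, -0.2, -0.5]
gripper_width: 0.4
```

```bash
python3 - <<'E'
from ov import *
st(); snap('scene','sc18.png'); im,p=snap('wrist','w18.png')
a=cv2.imread('pics/sc18.png');cv2.imwrite('pics/c18.png',cv2.resize(a[130:260,150:290],None,fx=4.5,fy=4.5,interpolation=cv2.INTER_CUBIC))
E
```

```text
37.2833 [545.8 -78.1  78.2] [1.799e+02 4.000e-02 8.650e+01] [ 0.9 -0.2 -0.5] 0.43641195214721135 [ -9.3  23.1 103.8  -0.   53.  -95.8]
```

View pics/c18.png

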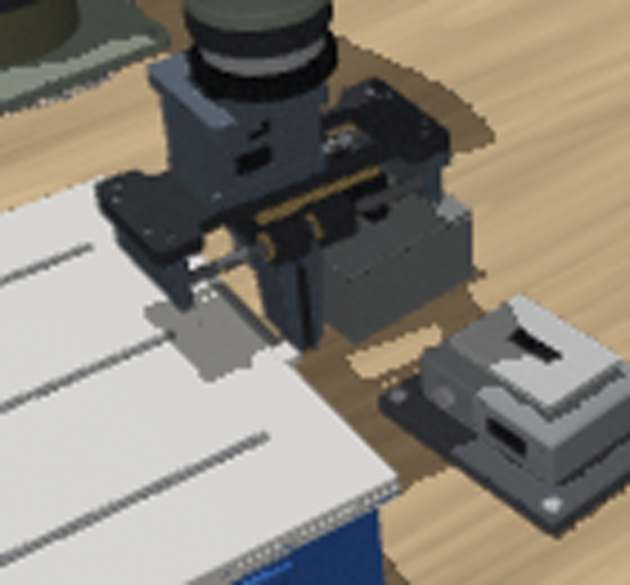

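View pics/w18.png

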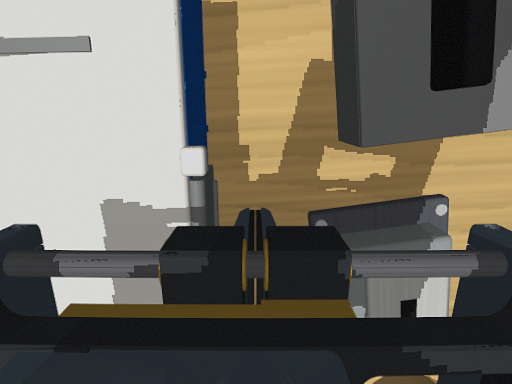

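The clip has gone past its dead point and now shows edge-on. I'll press it home with a horizontal push.

drive_tool --motion '[[[0, -0.005, -0.003], [0, 0, 0]], [[0, -0.005, -0.002], [0, 0, 0]], [[0, -0.004, 0], [0, 0, 0]], [[0, -0.003, 0], [0, 0, 0]], [[0, -0.002, 0], [0, 0, 0]], [[0, 0, 0], [0, 0, 0]], [[0, 0, 0], [0, 0, 0]], [[0, 0, 0], [0, 0, 0]], [[0, 0, 0], [0, 0, 0]], [[0, 0, 0], [0, 0, 0]]]'

```text
time_s: 38.22
ee_pos: [545.2, -93.6, 73.0]
ee_rot: [-180.0, -0.3, 86.4]
force: [1.5, 9.7, -1.1]
gripper_width: 0.1
```

drive_tool --motion '[[[0, -0.002, 0], [0, 0, 0]], [[0, -0.002, 0], [0, 0, 0]], [[0, 0, 0], [0, 0, 0]], [[0, 0, 0], [0, 0, 0]], [[0, 0, 0], [0, 0, 0]], [[0, 0, 0], [0, 0, 0]], [[0, 0, 0], [0, 0, 0]], [[0, 0, 0], [0, 0, 0]], [[0, 0, 0], [0, 0, 0]], [[0, 0, 0], [0, 0, 0]]]'

```text
time_s: 39.05
ee_pos: [545.2, -93.7, 73.1]
ee_rot: [-179.9, -0.7, 86.3]
force: [1.8, 22.8, 1.1]
gripper_width: 0.4
```

drive_tool --motion '[[[0, 0.01, 0], [0, 0, 0]], [[0, 0.01, 0], [0, 0, 0]], [[0, 0.01, 0], [0, 0, 0]], [[0, 0, 0.03], [0, 0, 0]], [[0, 0, 0.03], [0, 0, 0]], [[0, 0, 0.03], [0, 0, 0]], [[-0.02, 0.01, 0.03], [0, 0, 0.025]], [[-0.03, 0.02, 0.02], [0, 0, 0.05]], [[-0.03, 0.025, 0], [0, 0, 0.05]], [[-0.02, 0.025, 0], [0, 0, 0]]]'

```text
time_s: 39.88
ee_pos: [443.6, 10.0, 214.7]
ee_rot: [179.9, 0.0, 93.6]
force: [0.6, 1.3, 0.4]
gripper_width: 0.5
```

```bash
python3 - <<'E'
from ov import *
st(); snap('scene','sc19.png'); im,p=snap('wrist','w19.png'); snap('top','t19.png')
a=cv2.imread('pics/t19.png');cv2.imwrite('pics/c19.png',cv2.resize(a[130:310,220:410],None,fx=4,fy=4,interpolation=cv2.INTER_CUBIC) if 0 else cv2.resize(a[150:300,220:410],None,fx=4,fy=4,interpolation=cv2.INTER_CUBIC))
E
```

```text
39.8833 [443.6  10.  214.7] [1.7986e+02 3.0000e-02 9.3650e+01] [0.6 1.3 0.4] 0.46229589476582617 [ -0.2   6.3 105.5  -0.   68.1 -93.8]
```

View pics/c19.png

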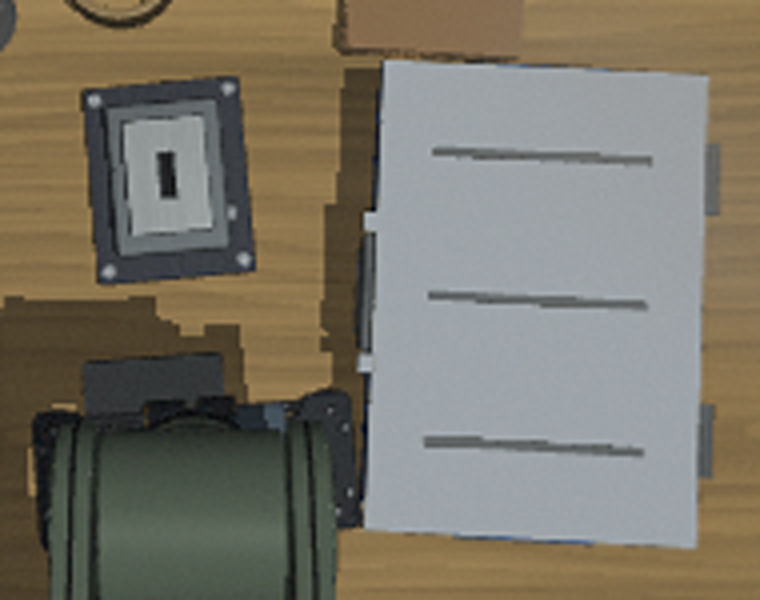

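View pics/w19.png

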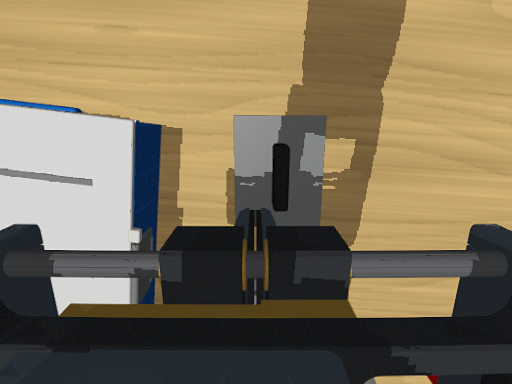

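View pics/sc19.png

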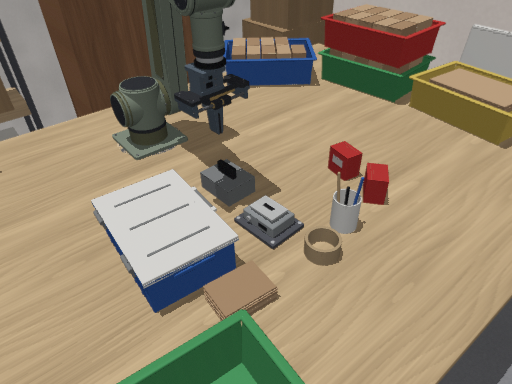

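The top view shows the lid down square. The clip shows as a thin strip on the tub's face at px (366,270 in the crop), as expected if it is closed. Now I'll fetch the cover.

drive_tool --motion '[[[-0.008, 0.015, 0], [0, 0, 0]], [[-0.0083, 0.0161, 0], [0, 0, 0]], [[0, 0, -0.02], [0, 0, 0]], [[0, 0, -0.03], [0, 0, 0]], [[0, 0, -0.02], [0, 0, 0]], [[0, 0, 0], [0, 0, 0]], [[0, 0, 0], [0, 0, 0]], [[0, 0, 0], [0, 0, 0]], [[0, 0, 0], [0, 0, 0]], [[0, 0, 0], [0, 0, 0]]]' --claw 0.6

```text
time_s: 40.87
ee_pos: [430.2, 40.6, 144.4]
ee_rot: [179.8, 0.0, 93.6]
force: [1.9, 0.5, 0.6]
gripper_width: 54.8
```

```bash
python3 - <<'E'
from ov import *
st(); im,p=snap('wrist','w20.png')
r=np.radians
overlay(p,'w20.png',[(box(428.6,40.8,r(3.9),70,16,56,90),(0,255,0)),(box(428.6,40.8,r(3.9),130,102,0,56),(0,0,255))],(0,0,512,384),1.5,'w20o.png')
E
```

```text
40.8667 [430.2  40.6 144.4] [179.84   0.    93.63] [1.9 0.5 0.6] 54.80588430791111 [  3.9   9.  113.4  -0.   57.4 -89.8]
```

View pics/w20o.png

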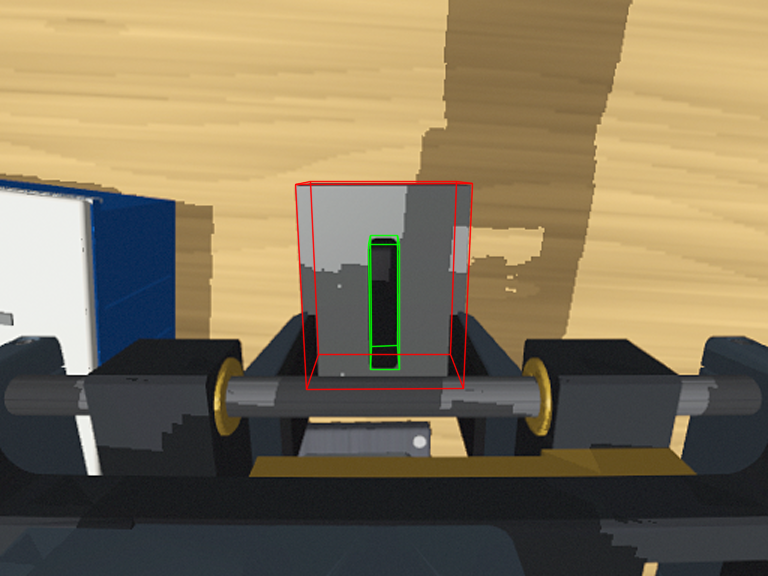

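The cover is exactly where I left it, with the rib at px (256,200) between the fingers. I'll grip it and carry it back.

drive_tool --motion '[[[0, 0, -0.02], [0, 0, 0]], [[0, 0, -0.025], [0, 0, 0]], [[0, 0, -0.02], [0, 0, 0]], [[0, 0, -0.01], [0, 0, 0]], [[0, 0, -0.005], [0, 0, 0]], [[0, 0, 0], [0, 0, 0]], [[0, 0, 0], [0, 0, 0]], [[0, 0, 0], [0, 0, 0]], [[0, 0, 0], [0, 0, 0]], [[0, 0, 0], [0, 0, 0]]]'

```text
time_s: 41.75
ee_pos: [429.5, 40.8, 63.9]
ee_rot: [179.9, -0.0, 93.6]
force: [0.1, -0.2, -0.6]
gripper_width: 54.7
```

drive_tool --motion '[[[0, 0, 0], [0, 0, 0]], [[0, 0, 0], [0, 0, 0]], [[0, 0, 0], [0, 0, 0]], [[0, 0, 0], [0, 0, 0]], [[0, 0, 0], [0, 0, 0]], [[0, 0, 0], [0, 0, 0]], [[0, 0, 0], [0, 0, 0]], [[0, 0, 0], [0, 0, 0]], [[0, 0, 0], [0, 0, 0]], [[0, 0, 0], [0, 0, 0]]]' --claw 0 --force 30

```text
time_s: 42.58
ee_pos: [428.9, 40.8, 63.2]
ee_rot: [-180.0, -0.0, 93.6]
force: [-0.1, 0.5, 0.2]
gripper_width: 15.7
```

drive_tool --motion '[[[0, 0, 0.01], [0, 0, 0]], [[0, 0, 0.02], [0, 0, 0]], [[0, 0, 0.03], [0, 0, 0]], [[0, 0, 0.03], [0, 0, 0]], [[0, 0, 0.03], [0, 0, 0]], [[0.02, -0.001, 0], [0, 0, 0]], [[0.03, -0.001, 0], [0, 0, 0]], [[0.03, -0.002, 0], [0, 0, 0]], [[0.03, -0.002, 0], [0, 0, 0]], [[0.03, -0.002, 0], [0, 0, 0]]]'

```text
time_s: 43.42
ee_pos: [569.9, 32.7, 182.8]
ee_rot: [-179.9, -0.0, 93.7]
force: [0.5, -0.1, -0.7]
gripper_width: 15.8
```

drive_tool --motion '[[[0.03, -0.001, 0], [0, 0, 0]], [[0.02, -0.001, 0], [0, 0, 0]], [[0.01, 0, 0], [0, 0, 0]], [[0, 0, -0.01], [0, 0, 0]], [[0, 0, -0.01], [0, 0, 0]], [[0, 0, -0.005], [0, 0, 0]], [[0, 0, 0], [0, 0, 0]], [[0, 0, 0], [0, 0, 0]], [[0, 0, 0], [0, 0, 0]], [[0, 0, 0], [0, 0, 0]]]'

```text
time_s: 44.25
ee_pos: [629.0, 30.8, 159.0]
ee_rot: [179.9, -0.0, 93.7]
force: [0.5, 0.4, -1.3]
gripper_width: 15.5
```

```bash
python3 - <<'E'
from ov import *
st(); s=env.state()['ee_pos'];snap('scene','sc21.png'); im,p=snap('wrist','w21.png')
r=np.radians; z=s[2]-75.9+14
overlay('scene','sc21.png',[(box(s[0],s[1],r(3.9),130,102,z,z+56),(0,255,0)),(box(628.9,30.7,r(4),150,120,0,14),(0,255,255))],(210,100,360,250),4,'o21.png')
E
```

```text
44.25 [629.   30.8 159. ] [179.93  -0.    93.65] [ 0.5  0.4 -1.3] 15.526725978629214 [  1.8  25.3  86.9   0.   67.7 -91.9]
```

View pics/o21.png

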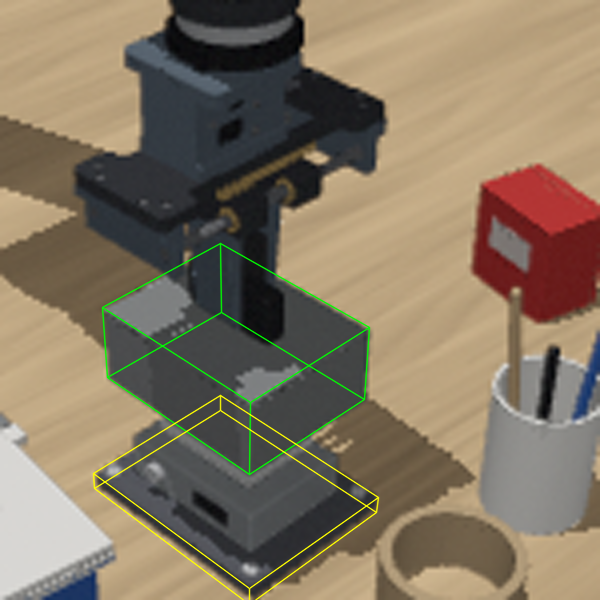

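View pics/w21.png

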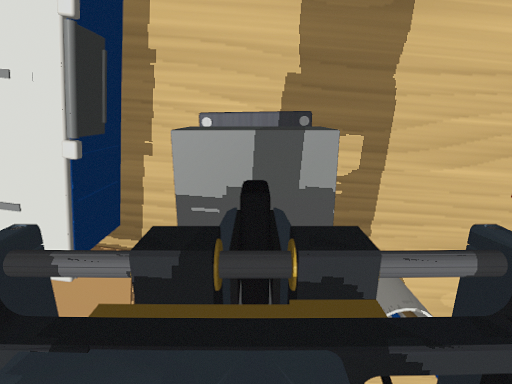

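The cover is aligned over the marker, and the wrist view also shows the clip hanging flat on the tub wall at px (90,80). I'll lower it.

drive_tool --motion '[[[0, 0, -0.01], [0, 0, 0]], [[0, 0, -0.012], [0, 0, 0]], [[0, 0, -0.012], [0, 0, 0]], [[0, 0, -0.01], [0, 0, 0]], [[0, 0, -0.008], [0, 0, 0]], [[0, 0, -0.006], [0, 0, 0]], [[0, 0, -0.004], [0, 0, 0]], [[0, 0, -0.003], [0, 0, 0]], [[0, 0, 0], [0, 0, 0]], [[0, 0, 0], [0, 0, 0]]]'

```text
time_s: 45.18
ee_pos: [629.2, 30.8, 93.5]
ee_rot: [180.0, -0.0, 93.7]
force: [0.0, 0.2, -1.4]
gripper_width: 16.0
```

drive_tool --motion '[[[0, 0, -0.004], [0, 0, 0]], [[0, 0, -0.004], [0, 0, 0]], [[0, 0, -0.003], [0, 0, 0]], [[0, 0, -0.002], [0, 0, 0]], [[0, 0, -0.001], [0, 0, 0]], [[0, 0, 0], [0, 0, 0]], [[0, 0, 0], [0, 0, 0]], [[0, 0, 0], [0, 0, 0]], [[0, 0, 0], [0, 0, 0]], [[0, 0, 0], [0, 0, 0]]]'

```text
time_s: 46.02
ee_pos: [629.1, 30.8, 79.4]
ee_rot: [180.0, -0.0, 93.7]
force: [0.0, 1.1, -2.3]
gripper_width: 15.6
```

drive_tool --motion '[[[0, 0, -0.001], [0, 0, 0]], [[0, 0, -0.001], [0, 0, 0]], [[0, 0, -0.001], [0, 0, 0]], [[0, 0, 0], [0, 0, 0]], [[0, 0, 0], [0, 0, 0]], [[0, 0, 0], [0, 0, 0]], [[0, 0, 0], [0, 0, 0]], [[0, 0, 0], [0, 0, 0]], [[0, 0, 0], [0, 0, 0]], [[0, 0, 0], [0, 0, 0]]]'

```text
time_s: 46.85
ee_pos: [629.2, 30.8, 77.2]
ee_rot: [179.9, -0.0, 93.7]
force: [-1.7, 0.0, 6.5]
gripper_width: 16.0
```

The cover is seated (TCP 77.2, contact force). I'll release it, back away and check.

drive_tool --motion '[[[0, 0, 0], [0, 0, 0]], [[0, 0, 0], [0, 0, 0]], [[0, 0, 0], [0, 0, 0]], [[0, 0, 0], [0, 0, 0]], [[0, 0, 0.01], [0, 0, 0]], [[0, 0, 0.03], [0, 0, 0]], [[0, 0, 0.04], [0, 0, 0]], [[0, 0, 0.04], [0, 0, 0]], [[0, 0, 0.03], [0, 0, 0]], [[0, 0, 0], [0, 0, 0]]]' --claw 0.6

```text
time_s: 47.68
ee_pos: [632.6, 30.9, 235.0]
ee_rot: [179.1, 0.0, 93.6]
force: [0.7, 0.0, 0.6]
gripper_width: 54.6
```

drive_tool --motion '[[[-0.03, 0.02, 0], [0, 0, 0]], [[-0.03, 0.025, 0], [0, 0, 0]], [[-0.03, 0.025, 0], [0, 0, 0]], [[-0.03, 0.025, 0], [0, 0, 0]], [[-0.03, 0.025, 0], [0, 0, 0]], [[-0.03, 0.025, 0], [0, 0, 0]], [[-0.03, 0.025, 0], [0, 0, 0]], [[0, 0, 0], [0, 0, 0]], [[0, 0, 0], [0, 0, 0]], [[0, 0, 0], [0, 0, 0]]]'

```text
time_s: 48.52
ee_pos: [419.4, 200.8, 226.6]
ee_rot: [179.9, 0.0, 93.7]
force: [0.3, 0.7, 0.2]
gripper_width: 55.1
```

```bash
python3 - <<'E'
from ov import *
st(); snap('scene','sc22.png'); snap('top','t22.png')
r=np.radians
bx=[(box(628.9,30.7,r(4),130,102,14,70),(0,255,0)),(box(628.9,30.7,r(4),150,120,0,14),(0,255,255)),(box(628.9,30.7,r(4),70,16,70,104),(0,0,255))]
overlay('scene','sc22.png',bx,(210,130,360,260),4,'o22.png')
overlay('top','t22.png',bx,(220,150,410,300),4,'o22t.png')
E
```

```text
48.5167 [419.4 200.8 226.6] [179.93   0.    93.69] [0.3 0.7 0.2] 55.10746366008013 [ 24.2   7.8 101.9  -0.   70.2 -69.5]
```

View pics/o22.png

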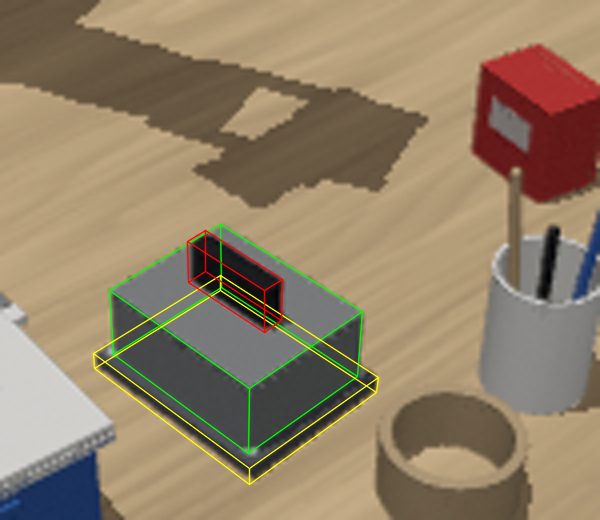

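View pics/o22t.png

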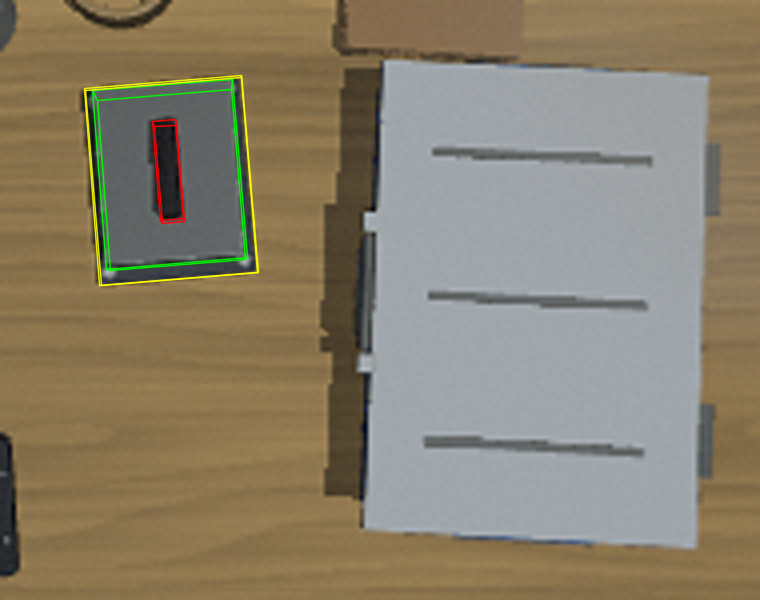

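View pics/sc22.png

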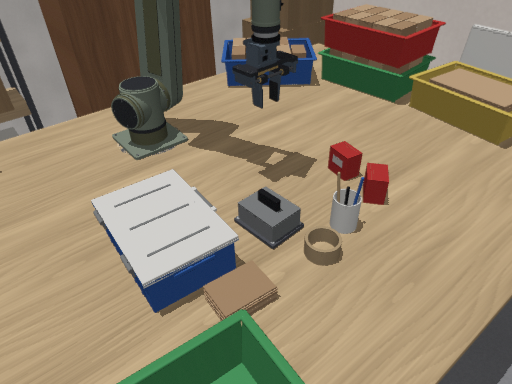

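```bash
python3 - <<'E'
import cv2
a=cv2.imread('pics/w21.png')[0:190,40:160];cv2.imwrite('pics/z21.png',cv2.resize(a,None,fx=3,fy=3,interpolation=cv2.INTER_CUBIC))
a=cv2.imread('pics/sc22.png')[170:240,160:250];cv2.imwrite('pics/z22.png',cv2.resize(a,None,fx=7,fy=7,interpolation=cv2.INTER_CUBIC))
E
```

```text
(no output)
```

View pics/z21.png

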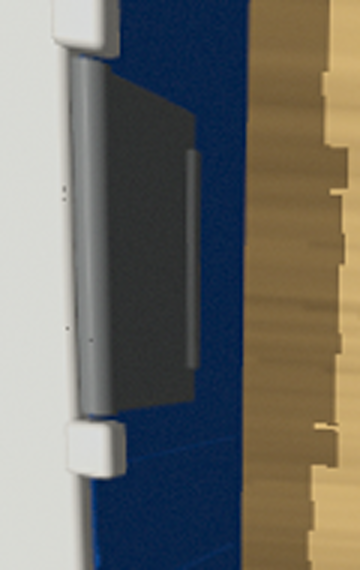

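View pics/z22.png

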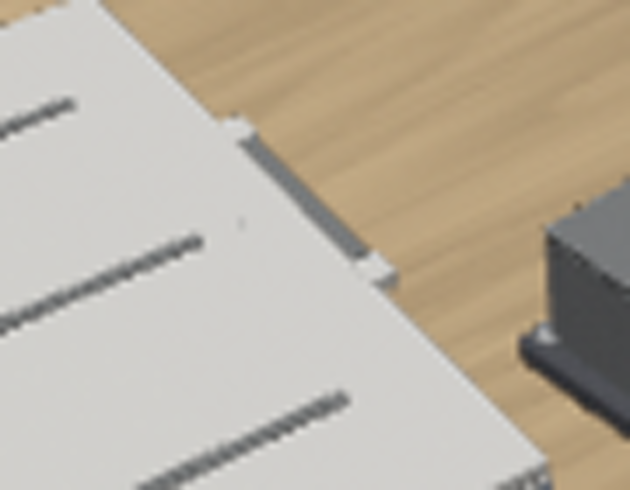

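The clip lies flat on the tub wall, and only its hinge barrel shows from above. I'll hand in.

```bash
python3 -c "
from workcell import env
print(env.job_done())"
```

```text
the job is handed in; nothing more can be done
None
```

The whole sequence is done and handed in at about 48.5 s of the 210 s allowed; no verdict came back.

- **Cartons:** I found only sizes 1 and 2, so I treated 3 and 4 as absent. I pressed carton 1, then carton 2, down to the plate's stop, upright and centred (wrist force about 24 N and 42 N). I stood both in the tub.
- **Lid, clip and cover:** I shut the lid, snapped the clip down and put the cover back on the marker.

**Last checks in the pictures:**
- Both cartons stood upright in the tub in the last view before the lid closed.
- The lid lies flat, and the clip hangs flat on the tub wall. It stopped solid at about 23 N when I pushed it home.
- The cover outline matches the marker in both views.
- Tape, pens and blanks look unmoved.
- The arm is clear of everything.

**What did not go as planned:**
- **Carton 1 in the tub:** after release it read about 10 mm from where I expected. I did not find out why, but it is upright and well inside.
- **Carton 2 press:** it was harder than intended because I had lifted it 20 mm less than planned. The 42 N is above the 40 N limit for the arm or gripper body, but it was applied by the fingers through the carton, and the wrist limit is 120 N.

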